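Pack the coffee corner's cups and stack the totes over them

ROBOT

A 7-joint arm with a two-finger parallel gripper is mounted at the origin on the work surface. World frame = base frame: x ahead of the robot, y to its left, z up, the work surface at z = 0. Lengths are in mm, angles in rad, forces in N, time in s.
With the tool pointing down it reaches from about 400 to 875 mm from the base axis. Payload 4.4 kg.
Tool frame: the origin (TCP) lies at the very end of the fingers, on their centre line; the grasp point (between the pads) lies 19 mm behind it; z points along the fingers, y is the direction in which the jaws open and shut (so a half turn about z gives the same grasp; the last joint's range is limited). The gripper opens to 85 mm and grips with 20 to 120 N. Pads are 22 mm wide; open, the fingers measure 114 mm over their backs; the gripper's body (76 mm by 85 mm) begins 54 mm behind the grasp point. The pads swing forward as they close: fully open they stand 13 mm farther back than shut.
Start: joints at [1.115, 0.628, 0.038, 1.517, -0.027, 0.996, -0.02], TCP at [247.03, -601.244, 231.313] pointing down, gripper open.
Joint ranges: [-3.06, 3.06], [-0.37, 2.12], [-1.25, 1.32], [0.18, 2.47], [-1.1, 4.24], [0.23, 1.98], [-2.94, 2.94]. Speed limits (rad/s): [2.57, 2.57, 3.14, 3.14, 3.14, 3.14, 3.14].

INTERFACE

Orientations are given as [roll, pitch, yaw] about the fixed x, y, z axes, in that order (R = Rz(yaw) Ry(pitch) Rx(roll)).
In Python, from cell import ctrl, eyes gives the robot as it stands.
- The arm moves only by the tool move_arm, never from a script. Its argument "increments" is a list of rows, each a list of 6 numbers: the shift along the tool's x, y, z in cm, then the turn, a rotation vector about the tool's x, y, z in degrees. In form: [[x, y, z, wx, wy, wz], ...]. A call has 1 to 20 rows; each row is the pose to reach, as a shift and turn from the pose commanded when the call began, along the tool's axes at that moment; what a row does not reach only later rows make up. A row lasts 1/10 s, in which the tool goes at most 50 mm and 8.59 degrees, less where a joint would pass 70% of its speed; a pose out of reach is approached as far as the arm can. A call with a gripper value outside its range is refused whole. "grip" is the opening, from -1 (shut) to 1 (fully open), set as the call begins (left out, the last holds). The fingers move at their own pace and stop on an object; the grip force is fixed at half the most. Time passes only in rows, so rows that repeat a pose let the fingers close. It gives the time, the measured TCP pose, the force and the opening at its end, in the units of the state.
- ctrl.read_state(): the state, without advancing time (a new reading comes with each control period).
- eyes.get_image(name): name is "scene" or "side" or "wrist"; returns the picture (480x640x3 uint8, red, green, blue); there is no depth.
- eyes.calibration(name): a dict with "fx", "fy", "cx", "cy" (pixels), "pose" (4x4, takes a point from camera to world coordinates); the wrist camera has in their place "tool_from_camera" (4x4, takes a point from camera to tool coordinates, whose origin is the TCP and whose axes are the flange's). Camera axes: x right, y up, looking along -z (the intrinsics and any distortion apply to the point x, -y, -z); pixel columns grow to the right and rows downward; lengths in mm; the calibration is good to about 2 mm. A picture is of the moment at which its call begins: read the wrist's pose just before it. calibration takes no time and is no camera call.
- ctrl.finish_job(): hands the job in, once; it reports no verdict.
The state is a dict: "clock": time; "qpos": joint angles; "qd": joint speeds; "tau": joint torques, N m; "eef_pos": TCP position; "tool_rot": TCP orientation; "force": force on the tool from outside, world axes, zero at the start; "torque": the same for the moment, N m; "width": finger opening in mm.
Only numpy, scipy, OpenCV 4.12 (cv2) and the standard library are available. Lean on these libraries where they do the work, as an engineer would, in place of code of your own. Each camera call takes 0.05 s, during which the arm holds its last target. There are 200 camera calls.

TASK

Pack up the coffee corner: stand every plain tall cup upright in the base tote, the one that stands alone, and put the odd ones (cups with an ear, and short cups) upright on the wooden tray. When all the cups are sorted, take apart the two nested totes and stack them one after the other on the base tote, each with its orange end over the grey end of the one below so that it stands squarely on the ledges and does not nest down onto the cups. Leave the bottle and the jar where they are.

Things in the scene. Friction and masses are not known exactly. Their poses are not given: they have to be found in the camera images.
- tote_base: base tote, alone on the counter, empty. Grey stack-nest tote, open top, rim 202 (own x) x 152 (y) mm, 78 high, tapering to 178 x 128 at the foot, 4 mm walls, inner floor 4 mm up. +x end orange, -x end grey. White spine along own x in the middle, 150 long, 12 thick, top 48 mm up: the carrying grip. Origin: centre of underside, z up. Room for 4 standing cups: x +-39, y +-31 mm
- tote_lower: same form as tote_base, 0.24 to 0.39 kg; the lower of two empty totes that start nested, same way round, on the counter. Ledges inside every tote's rim, tops 70 mm above its origin: two in the corners at the orange end, one mid grey end, reaching in to 77 mm from the centre. Feet, reaching out to 89 mm: one mid orange end, two at the corners of the grey end
- tote_upper: same form as tote_base, 0.24 to 0.39 kg; the upper nested tote, its origin 48 mm above tote_lower's at the start (resting on the spine below); lifts straight out
- tote_base_orange_end (a point): middle of tote_base's orange rim: 99 mm along its own x from its origin, 78 mm up. A tote set into its mouth with the orange end over this tote's grey end stands on the ledges, origins 70 mm apart in height, centred, about 6 mm of play. Set in the same way round it misses the ledges and drops onto the spine (48 mm) or the cups (whose rims reach 62 mm)
- tote_lower_orange_end (a point): middle of tote_lower's orange rim: 99 mm along own x from its origin, 78 mm up
- tote_upper_orange_end (a point): middle of tote_upper's orange rim: 99 mm along own x from its origin, 78 mm up
- cup_a: plain white cup, handleless, round, standing mouth up: 58 mm high, 40 mm across the foot, 50 mm across the rim, wall 3 mm, 110 g; origin at the centre of its underside, z up. May be absent
- cup_b: plain white cup, handleless, round, standing mouth up: 58 mm high, 40 mm across the foot, 50 mm across the rim, wall 3 mm, 110 g; origin at the centre of its underside, z up. May be absent
- cup_c: plain white cup, handleless, round, standing mouth up: 58 mm high, 40 mm across the foot, 50 mm across the rim, wall 3 mm, 110 g; origin at the centre of its underside, z up. May be absent
- cup_d: plain white cup, handleless, round, standing mouth up: 58 mm high, 40 mm across the foot, 50 mm across the rim, wall 3 mm, 110 g; origin at the centre of its underside, z up. May be absent
- eared_a: odd cup: as the plain white cups (58 mm high, 40 mm foot, 50 mm rim, 110 g) but with an ear handle sticking out on its own +x side to 44 mm from the axis, 14 to 49 mm up; origin at the centre of its underside, z up. May be absent
- eared_b: odd cup: as the plain white cups (58 mm high, 40 mm foot, 50 mm rim, 110 g) but with an ear handle sticking out on its own +x side to 44 mm from the axis, 14 to 49 mm up; origin at the centre of its underside, z up. May be absent
- short_a: odd cup: a short white handleless cup, 38 mm high instead of 58, 40 mm across the foot, 50 mm across the rim, wall 3 mm, 110 g; origin at the centre of its underside, z up. May be absent
- tray: fixed wood-slatted tray, 120 mm (own x) x 270 mm (own y), its floor 7 mm above the counter, with a steel wire rim 25 mm high all round; origin at the centre of its underside. Three cups fit in a row along own y (0 and +-85 mm)
- sweetener: bystander: clear bottle with a red cap, 40 mm across, 150 mm high; origin under its centre
- sugar_jar: bystander: white jar with a steel lid, 70 mm across, 90 mm high; origin under its centre
Mind the look-alikes: they are no part of the job. What is shaped like the short_a but blue or purple is not meant. What is shaped like the eared_a but yellow is not meant.

How it is judged:
By the outcome, as a careful person would: the job done as asked, in the order asked, and still so for the second after the job is handed in, with the robot touching nothing.
Of cup_a, cup_b, cup_c, cup_d only 3 to 4 are there at a start; the rules pass over those that are not, and their reading is None.
Of eared_a, eared_b, short_a only 2 to 3 are there at a start; the rules pass over those that are not, and their reading is None.
At some moment in a run one of cup_a, cup_b, cup_c, cup_d, eared_a, eared_b, short_a may be knocked a few centimetres aside while the robot is not near it.
It also fails if it takes over 210 s, if anything falls off the work surface, if the arm or the gripper's body presses on something with over 40 N, if the wrist force passes 120 N, or if a joint passes its speed limit or range.

## Working session

There is one attempt and no reset: what is moved stays moved. The work goes in short steps, Python scripts to look and compute and a tool call to move; the robot and the scene stay as the last step left them, time stands still between calls to the robot, and variables do not carry over. Pictures are saved under pics/ and viewed, about 12 in all and at most 16, crops included, and the job is handed in when it is done.

Besides the shell and the picture viewer there is one more tool, called after "Emit:" in YAML: its name, and indented under it one key for each argument. move_arm: Moves the arm, as the interface text tells. Its arguments: {"type":"object","properties":{"increments":{"type":"array","items":{"type":"array","items":{"type":"number"}}},"grip":{"type":"number"}},"required":["increments"]}

```bash
ls; mkdir -p pics
python3 - <<'E'
from cell import ctrl, eyes
import cv2,numpy as np
np.set_printoptions(precision=4,suppress=True)
s=ctrl.read_state();print(s)
for n in("scene","side","wrist"):
    c=eyes.calibration(n);print(n,c)
    cv2.imwrite(f"pics/{n}0.png",eyes.get_image(n)[:,:,::-1])
E
```

```text
pics
{'clock': 0.0, 'qpos': array([ 1.1152,  0.6294,  0.0384,  1.5184, -0.027 ,  0.9963, -0.02  ]), 'qd': array([ 0.0006,  0.0007, -0.0002, -0.0001,  0.0003, -0.0016, -0.0015]), 'tau': array([  0.0003, -56.3392,   1.2264, -19.3444,   0.011 ,   0.0106,
        -0.    ]), 'eef_pos': array([ 246.8013, -600.626 ,  230.3592]), 'tool_rot': array([-3.1396,  0.    ,  0.3898]), 'force': array([ 0.1732, -1.1437,  0.4482]), 'torque': array([0.0227, 0.057 , 0.0232]), 'width': 85.17875121155429}
scene {'fx': 445.0504255700839, 'fy': 445.0504255700839, 'cx': 313.4414906048799, 'cy': 246.64466403648552, 'pose': array([[  -0.7309,   -0.5059,    0.458 , 1030.4608],
       [   0.6824,   -0.5406,    0.492 ,  549.0798],
       [  -0.0013,    0.6722,    0.7404,  882.9753],
       [   0.    ,    0.    ,    0.    ,    1.    ]])}
side {'fx': 584.1898068608647, 'fy': 584.1898068608647, 'cx': 316.38036454333303, 'cy': 235.65988606456645, 'pose': array([[   0.9998,    0.0133,   -0.015 ,  510.2974],
       [  -0.0199,    0.7554,   -0.6549, -728.5249],
       [   0.0026,    0.6551,    0.7555,  966.3926],
       [   0.    ,    0.    ,    0.    ,    1.    ]])}
wrist {'fx': 348.85060966734983, 'fy': 348.85060966734983, 'cx': 321.93196148596195, 'cy': 236.3187270532384, 'tool_from_camera': array([[  -0.0003,    0.9655,    0.2604,   63.352 ],
       [   1.    ,    0.0004,   -0.0004,   -1.3965],
       [  -0.0005,    0.2604,   -0.9655, -142.3106],
       [   0.    ,    0.    ,    0.    ,    1.    ]])}
```

View pics/scene0.png

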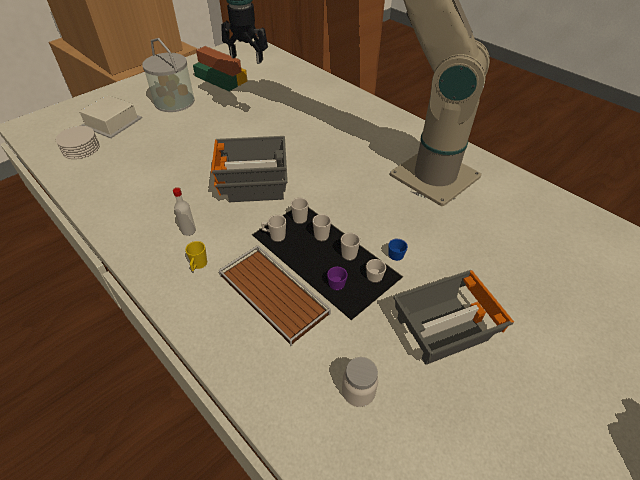

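View pics/side0.png

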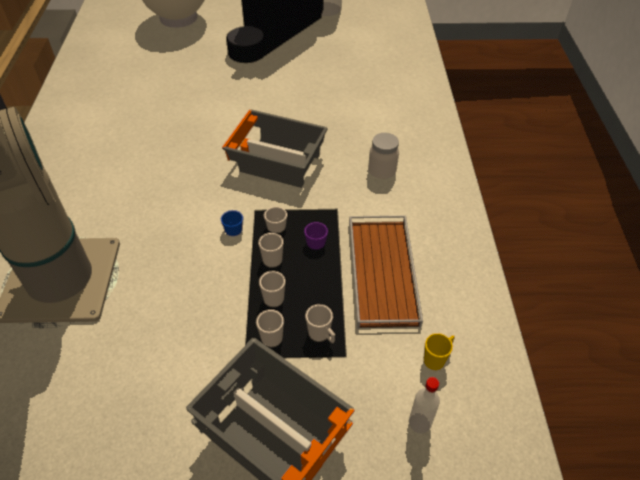

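The scene view shows five white cups on the black mat: an eared one at (277,228), plain ones at (300,210), (321,227) and (350,246), and a short one at (376,270). The base tote is at (455,315), the nested totes at (250,165) and the tray at (275,293). I'll work out rough positions next.

```bash
cat > h.py <<'E'
from cell import ctrl, eyes
import cv2, numpy as np
from scipy.spatial.transform import Rotation as R
np.set_printoptions(precision=1,suppress=True)
def cam(n):
    c=eyes.calibration(n)
    if n=="wrist":
        s=ctrl.read_state(); T=np.eye(4); T[:3,:3]=R.from_euler('xyz',s['tool_rot']).as_matrix(); T[:3,3]=s['eef_pos']
        P=T@c['tool_from_camera']
    else: P=c['pose']
    return c,P
def pt(C,u,v,z):
    c,P=C; d=P[:3,:3]@np.array([(u-c['cx'])/c['fx'],-(v-c['cy'])/c['fy'],-1.]); o=P[:3,3]
    return o+d*(z-o[2])/d[2]
def proj(C,p):
    c,P=C; q=np.linalg.inv(P)@np.append(p,1); return np.array([c['cx']+c['fx']*q[0]/-q[2], c['cy']-c['fy']*q[1]/-q[2]])
def snap(n,f=None):
    C=cam(n); im=eyes.get_image(n)[:,:,::-1].copy()
    if f: cv2.imwrite(f"pics/{f}.png",im)
    return C,im
def delta(p,yaw):
    """increments cm/deg (tool frame, rotvec) from measured pose to p, pointing down with yaw (deg)"""
    s=ctrl.read_state(); A=R.from_euler('xyz',s['tool_rot']); B=R.from_euler('xyz',[np.pi,0,np.radians(yaw)])
    return np.round(np.r_[A.inv().apply(np.array(p)-s['eef_pos'])/10,(A.inv()*B).as_rotvec(degrees=True)],2)
E
python3 - <<'E'
from h import *
C=cam("side");D=cam("scene")
for n,u,v,z in [("short",276,213,38),("p",271,240,58),("p",272,280,58),("p",270,319,58),("ear",320,313,58)]: print(n,pt(C,u,v,z))
for n,u,v,z in [("short",376,264,38),("p",350,238,58),("p",321,219,58),("p",300,202,58),("ear",278,220,58)]: print("sc",n,pt(D,u,v,z))
print("base rim",[pt(C,u,v,78)[:2] for u,v in[(250,112),(326,129),(301,180),(226,150)]])
print("upper rim",[pt(C,u,v,126)[:2] for u,v in[(254,342),(352,410),(189,407)]])
print("tray",[pt(C,u,v,25)[:2] for u,v in[(350,218),(404,218),(420,325),(357,329)]])
print("jar",pt(C,385,142,90),"bottle",pt(C,432,383,150))
print(delta([490,0,420],0))
E
```

```text
short [442.2 143.1  38. ]
p [435.3  48.8  58. ]
p [440.4 -52.8  58. ]
p [ 439.4 -141.5   58. ]
ear [ 531.3 -130.1   58. ]
sc short [434.2 135.9  38. ]
sc p [431.8  42.8  58. ]
sc p [437.9 -57.8  58. ]
sc p [ 433.8 -145.8   58. ]
sc ear [ 523.6 -132.9   58. ]
base rim [array([372.4, 447.7]), array([557.7, 378.7]), array([497.4, 203.8]), array([324.9, 306.5])]
upper rim [array([ 419.8, -229.6]), array([ 573.9, -350. ]), array([ 326.9, -340.6])]
tray [array([603.7, 137.4]), array([722. , 135.3]), array([ 719.8, -138.7]), array([ 600.5, -145.3])]
jar [691.7 314.3  90. ] bottle [ 696.2 -320.   150. ]
[ 45.3 -46.4 -18.9  -0.1   0.   22.3]
```

Emit:
move_arm:
  increments:
    - [0,0,-10,0,0,0]
    - [0,0,-15,0,0,0]

```text
clock: 0.35
eef_pos: [246.6, -600.1, 330.6]
tool_rot: [-3.137, 0.0, 0.39]
force: [0.7, -1.5, -0.1]
width: 85.6
```

```bash
python3 -c "
from h import *
print(delta([560,0,360],0))"
```

```text
[ 51.8 -43.6  -2.7  -0.3   0.1  22.3]
```

Emit:
move_arm:
  increments:
    - [51.8,-43.6,-2.7,-0.3,0.1,22.3]
    - [51.8,-43.6,-2.7,-0.3,0.1,22.3]
    - [51.8,-43.6,-2.7,-0.3,0.1,22.3]
    - [51.8,-43.6,-2.7,-0.3,0.1,22.3]
    - [51.8,-43.6,-2.7,-0.3,0.1,22.3]
    - [51.8,-43.6,-2.7,-0.3,0.1,22.3]
    - [51.8,-43.6,-2.7,-0.3,0.1,22.3]
    - [51.8,-43.6,-2.7,-0.3,0.1,22.3]
    - [51.8,-43.6,-2.7,-0.3,0.1,22.3]
    - [51.8,-43.6,-2.7,-0.3,0.1,22.3]
    - [51.8,-43.6,-2.7,-0.3,0.1,22.3]
    - [51.8,-43.6,-2.7,-0.3,0.1,22.3]
    - [51.8,-43.6,-2.7,-0.3,0.1,22.3]
    - [51.8,-43.6,-2.7,-0.3,0.1,22.3]
    - [51.8,-43.6,-2.7,-0.3,0.1,22.3]
    - [51.8,-43.6,-2.7,-0.3,0.1,22.3]
    - [51.8,-43.6,-2.7,-0.3,0.1,22.3]
    - [51.8,-43.6,-2.7,-0.3,0.1,22.3]

```text
clock: 2.15
eef_pos: [560.0, -2.9, 358.4]
tool_rot: [3.136, -0.003, -0.002]
force: [0.7, 0.2, 0.4]
width: 85.5
```

Run:
```python
from h import *
C,im=snap("wrist","w1"); print(ctrl.read_state()['eef_pos'],ctrl.read_state()['tool_rot'],ctrl.read_state()['qpos'])
```

```text
[560.1  -2.7 358.5] [ 3.1 -0.  -0. ] [-0.   0.4 -0.1  1.6  0.   1.2 -1.6]
```

View pics/w1.png

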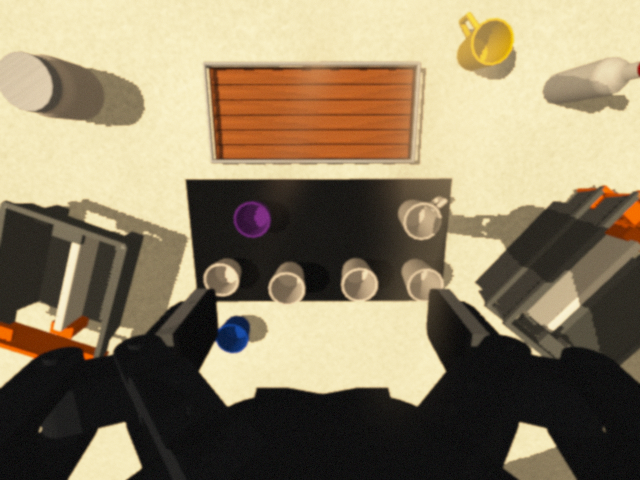

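The wrist view shows the cup row at about (222,278) for the short one, then (287,283), (360,279) and (425,279) for the plain ones. The eared cup is at (422,218) with its ear pointing up and right. The tray is at (312,113), the base tote on the left and the nested totes on the right.

```bash
cat >> h.py <<'E'
from scipy.optimize import least_squares
def rims(C,im,seeds,dark=None):
    """seeds: (x,y,height of rim above world). Fit rim circle to outer (far from nadir) contour points of the light blob."""
    hsv=cv2.cvtColor(im,cv2.COLOR_BGR2HSV); m=((hsv[:,:,2]>85)&(hsv[:,:,1]<75)).astype(np.uint8)
    out=[]
    for x,y,z in seeds:
        u,v=proj(C,[x,y,z]); n=proj(C,[x,y,z-58]); k=proj(C,[x+25,y,z])-[u,v]; k2=proj(C,[x,y+25,z])-[u,v]
        r=(np.linalg.norm(k)+np.linalg.norm(k2))/2
        w=np.zeros_like(m); cv2.circle(w,(int(u),int(v)),int(2.0*r),1,-1)
        cs,_=cv2.findContours(m*w,cv2.RETR_EXTERNAL,cv2.CHAIN_APPROX_NONE)
        c=[c for c in cs if cv2.contourArea(c)>0.5*r*r]
        if not c: out.append(None); continue
        c=min(c,key=lambda c:np.linalg.norm(c[:,0].mean(0)-[u,v]))[:,0].astype(float)
        rad=np.array([u,v])-n; rad/=np.linalg.norm(rad)
        p=c[(c-c.mean(0))@rad>0]
        f=least_squares(lambda q:np.hypot(*(p-q[:2]).T)-r,[u,v],loss='soft_l1')
        out.append((f.x,r,np.sqrt(np.mean(f.fun**2)),pt(C,*f.x,z)))
    return out
E
python3 - <<'E'
from h import *
im=cv2.imread("pics/w1.png");C=cam("wrist")
for o in rims(C,im,[(438,139,38),(434,46,58),(439,-55,58),(437,-143,58),(527,-131,58)]): print(o)
print("tray",[pt(C,u,v,25)[:2] for u,v in[(207,64),(421,65),(416,161),(211,161)]])
# mat corners
print("mat",[pt(C,u,v,2)[:2] for u,v in[(187,179),(451,179)]])
print("ear",pt(C,442,202,40))
print(delta([420,310,330],64))
E
```

```text
(array([230.8, 293.7]), np.float64(17.23091799610562), np.float64(2.773033431959183), array([414.7, 126.7,  38. ]))
(array([281.8, 306. ]), np.float64(17.790269330927654), np.float64(7.017601128656616), array([404.8,  51.9,  58. ]))
(array([362.8, 299.8]), np.float64(17.831964859751103), np.float64(3.117686427567898), array([413.6, -60.4,  58. ]))
(array([410. , 300.2]), np.float64(17.801065564614067), np.float64(2.7474397342458854), array([ 412.7, -125.7,   58. ]))
None
tray [array([718.5, 138.4]), array([ 717.1, -128.6]), array([ 599.6, -130.3]), array([600.3, 143.4])]
mat [array([574.4, 186.3]), array([ 573.3, -188. ])]
ear [ 546.6 -164.6   40. ]
[-14.1 -31.3   2.6   0.4   0.  -64.1]
```

Run:
```python
from h import *
im=cv2.imread("pics/w1.png");C=cam("wrist")
a=im[190:310,195:455]; cv2.imwrite("pics/c1.png",cv2.resize(a,None,fx=3,fy=3,interpolation=cv2.INTER_CUBIC))
h=cv2.cvtColor(im,cv2.COLOR_BGR2HSV)
for u in(287,360,425): print([tuple(int(t) for t in h[v,u]) for v in range(258,312,4)])
```

```text
[(23, 39, 26), (16, 81, 94), (17, 83, 123), (16, 84, 122), (16, 77, 196), (18, 84, 134), (17, 83, 136), (17, 77, 120), (18, 85, 117), (19, 91, 118), (16, 86, 140), (17, 82, 161), (24, 63, 243), (24, 57, 245)]
[(19, 78, 62), (18, 86, 113), (16, 82, 125), (17, 79, 187), (17, 83, 139), (18, 84, 140), (18, 82, 127), (15, 84, 149), (17, 82, 161), (17, 87, 159), (17, 82, 172), (23, 62, 242), (25, 57, 246), (24, 60, 244)]
[(18, 86, 86), (17, 87, 97), (18, 83, 136), (20, 74, 231), (19, 69, 234), (19, 80, 211), (19, 79, 193), (18, 81, 186), (18, 83, 182), (18, 87, 170), (19, 90, 167), (22, 66, 237), (24, 67, 240), (24, 67, 239)]
```

View pics/c1.png

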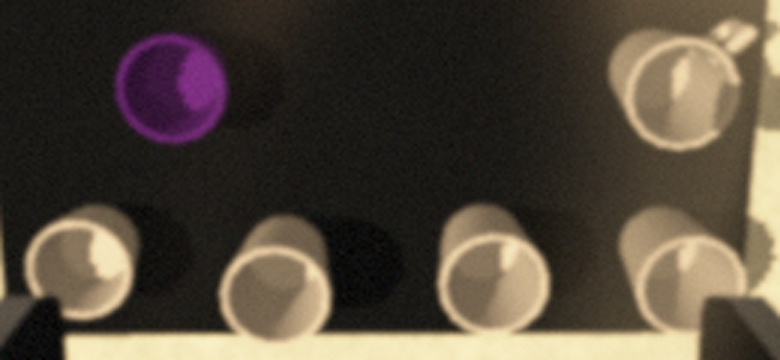

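The crop shows rim centres at (79,270) for the short cup, (275,293), (494,284) and (691,286) for the plain ones, and (683,93) for the eared one, with its ear at (735,37).

Run:
```python
from h import *
C=cam("wrist")
for n,a,b,z in[("short",79,270,38),("p1",275,293,58),("p2",494,284,58),("p3",691,286,58),("ear",683,93,58),("eartip",740,35,45)]: print(n,pt(C,195+a/3,190+b/3,z))
```

```text
short [435.8 138.6  38. ]
p1 [432.2  44.3  58. ]
p2 [436.1 -55.4  58. ]
p3 [ 434.7 -145.3   58. ]
ear [ 524.8 -135.2   58. ]
eartip [ 547.9 -162.4   45. ]
```

Emit:
move_arm:
  increments:
    - [-14.1,-31.3,2.6,0,0,-64.1]
    - [-14.1,-31.3,2.6,0,0,-64.1]
    - [-14.1,-31.3,2.6,0,0,-64.1]
    - [-14.1,-31.3,2.6,0,0,-64.1]
    - [-14.1,-31.3,2.6,0,0,-64.1]
    - [-14.1,-31.3,2.6,0,0,-64.1]
    - [-14.1,-31.3,2.6,0,0,-64.1]
    - [-14.1,-31.3,2.6,0,0,-64.1]
    - [-14.1,-31.3,2.6,0,0,-64.1]
    - [-14.1,-31.3,2.6,0,0,-64.1]
    - [-14.1,-31.3,2.6,0,0,-64.1]

```text
clock: 3.3
eef_pos: [420.4, 310.1, 330.5]
tool_rot: [3.136, 0.003, 1.115]
force: [0.4, 0.3, -0.1]
width: 85.1
```

Run:
```python
from h import *
C,im=snap("wrist","w2"); s=ctrl.read_state(); print(s['eef_pos'],s['tool_rot'],s['qpos'])
```

```text
[420.3 310.3 330.5] [3.1 0.  1.1] [-0.4  0.4 -0.4  1.7  0.2  1.1 -1.3]
```

View pics/w2.png

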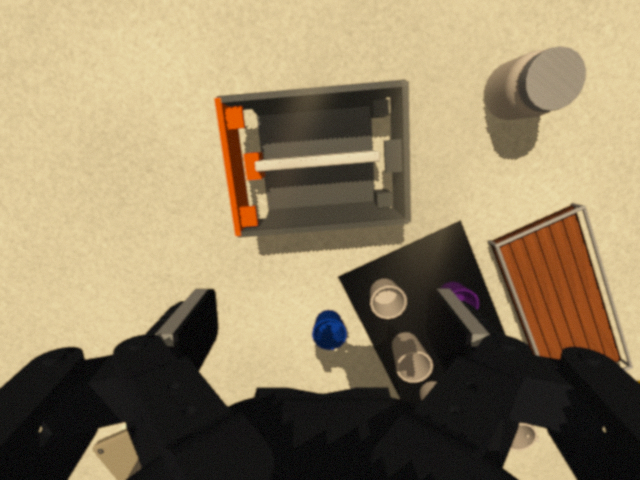

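The base tote's rim corners are at (217,97), (407,81), (409,219) and (239,236), with orange on the left. The small orange ledges are at the corners, (235,117) and (248,215).

Run:
```python
from h import *
C=cam("wrist")
q=np.array([pt(C,u,v,78)[:2] for u,v in[(217,97),(407,81),(409,219),(239,236)]]);print(q)
print([np.linalg.norm(q[i]-q[(i+1)%4]) for i in range(4)],q.mean(0))
d=(q[0]+q[3]-q[1]-q[2])/2; print(d,np.degrees(np.arctan2(d[1],d[0])))
sp=[pt(C,u,v,48)[:2] for u,v in[(257,165),(377,156)]];print("spine",sp,np.mean(sp,0),np.degrees(np.arctan2(*(sp[0]-sp[1])[::-1])))
# refine with orange hue & side view: spine in side/scene
for n,p in(("short",(387,294,38)),("p1",(413,365,58))): print(n,pt(C,*p))
print("jar",pt(C,556,80,90))
```

```text
[[368.1 458.5]
 [554.4 384.7]
 [500.  246.8]
 [313.4 315.9]]
[np.float64(200.46572557801775), np.float64(148.21083052693712), np.float64(199.0064418449898), np.float64(152.75451032108083)] [434.  351.5]
[-186.5   71.4] 159.04907723315932
spine [array([366.2, 378.7]), array([499.1, 325.2])] [432.7 352. ] 158.07282380701906
short [439.2 151.2  38. ]
p1 [429.6  48.2  58. ]
jar [687.6 318.5  90. ]
```

Run:
```python
from h import *
print(delta([432,46,150],68.6)); print(delta([432,46,21],68.6))
```

```text
[-23.2  12.6  18.2   0.3   0.2  -4.7]
[-23.1  12.5  31.1   0.3   0.2  -4.7]
```

Emit:
move_arm:
  increments:
    - [-23.2,12.6,18.2,0.3,0.2,-4.7]
    - [-23.2,12.6,18.2,0.3,0.2,-4.7]
    - [-23.2,12.6,18.2,0.3,0.2,-4.7]
    - [-23.2,12.6,18.2,0.3,0.2,-4.7]
    - [-23.2,12.6,18.2,0.3,0.2,-4.7]
    - [-23.2,12.6,18.2,0.3,0.2,-4.7]
    - [-23.2,12.6,18.2,0.3,0.2,-4.7]
    - [-23.2,12.6,18.2,0.3,0.2,-4.7]
    - [-23.2,12.6,18.2,0.3,0.2,-4.7]
    - [-23.2,12.6,21,0.3,0.2,-4.7]
    - [-23.2,12.6,24,0.3,0.2,-4.7]
    - [-23.2,12.6,27,0.3,0.2,-4.7]
    - [-23.1,12.5,29.5,0.3,0.2,-4.7]
    - [-23.1,12.5,31.1,0.3,0.2,-4.7]
    - [-23.1,12.5,31.1,0.3,0.2,-4.7]

```text
clock: 4.85
eef_pos: [432.5, 49.8, 20.0]
tool_rot: [-3.141, -0.001, 1.204]
force: [-0.1, -0.1, -0.6]
width: 85.1
```

Emit:
move_arm:
  increments:
    - [0,0,0,0,0,0]
    - [0,0,0,0,0,0]
    - [0,0,0,0,0,0]
    - [0,0,0,0,0,0]
    - [0,0,0,0,0,0]
    - [0,0,0,0,0,0]
  grip: -1

```text
clock: 5.45
eef_pos: [433.2, 48.5, 21.9]
tool_rot: [3.14, -0.002, 1.202]
force: [-0.3, -0.4, 4.8]
width: 47.4
```

```bash
cat >> h.py <<'E'
def wp(*L):
    for p in L: print(p,delta(p[:3],p[3]))
def slot(x,y,c=(433.5,351.7),a=158.6):
    return np.array(c)+R.from_euler('z',a,degrees=True).as_matrix()[:2,:2]@[x,y]
E
python3 - <<'E'
from h import *
s=slot(-37,34);wp((432,46,150,68.6),(*s,150,68.6),(*s,60,68.6),(*s,28,68.6))
E
```

```text
(432, 46, 150, 68.6) [ -0.2   0.  -12.8   0.1  -0.1   0.2]
(np.float64(455.54325451943447), np.float64(306.5436612401821), 150, 68.6) [ 24.9  -7.2 -12.8   0.1  -0.1   0.2]
(np.float64(455.54325451943447), np.float64(306.5436612401821), 60, 68.6) [24.9 -7.2 -3.8  0.1 -0.1  0.2]
(np.float64(455.54325451943447), np.float64(306.5436612401821), 28, 68.6) [24.9 -7.2 -0.6  0.1 -0.1  0.2]
```

Emit:
move_arm:
  increments:
    - [0,0,-5,0,0,0]
    - [0,0,-10,0,0,0]
    - [0,0,-12.8,0,0,0]
    - [5,-1.5,-12.8,0,0,0]
    - [10,-2.9,-12.8,0,0,0]
    - [14,-4.2,-12.8,0,0,0]
    - [18,-5.4,-12.8,0,0,0]
    - [22,-6.5,-12.8,0,0,0]
    - [24.9,-7.2,-12.8,0,0,0]
    - [24.9,-7.2,-12.8,0,0,0]
    - [24.9,-7.2,-10,0,0,0]
    - [24.9,-7.2,-7,0,0,0]
    - [24.9,-7.2,-5,0,0,0]

```text
clock: 6.75
eef_pos: [454.1, 304.4, 69.7]
tool_rot: [-3.141, 0.002, 1.201]
force: [-0.2, -0.1, -0.8]
width: 47.4
```

Run:
```python
from h import *
s=slot(-37,34);wp((*s,28,68.6)); C,im=snap("wrist","w3")
```

```text
(np.float64(455.54325451943447), np.float64(306.5436612401821), 28, 68.6) [ 0.3  0.1  4.2 -0.1  0.1  0.2]
```

View pics/w3.png

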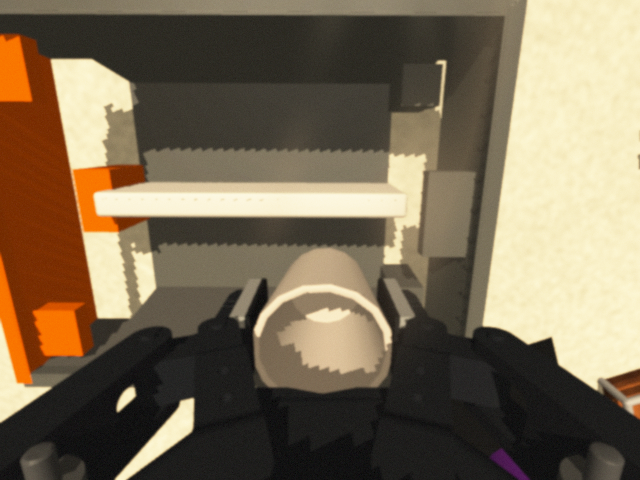

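The cup is held squarely and the spine is level in the image (row 200), so the yaw is right. I'll lower and release.

Emit:
move_arm:
  increments:
    - [0.3,0.1,2,0,0,0]
    - [0.3,0.1,3.5,0,0,0]
    - [0.3,0.1,4.3,0,0,0]
    - [0.3,0.1,4.3,0,0,0]
    - [0.3,0.1,4.3,0,0,0]

```text
clock: 7.3
eef_pos: [456.9, 308.5, 28.3]
tool_rot: [-3.141, -0.001, 1.201]
force: [-0.6, 0.5, -1.2]
width: 46.9
```

Emit:
move_arm:
  increments:
    - [0,0,0,0,0,0]
    - [0,0,0,0,0,0]
    - [0,0,0,0,0,0]
    - [0,0,-2,0,0,0]
    - [0,0,-5,0,0,0]
    - [0,0,-10,0,0,0]
    - [0,0,-15,0,0,0]
    - [0,0,-20,0,0,0]
    - [0,0,-20,0,0,0]
  grip: 0.4

```text
clock: 8.2
eef_pos: [459.6, 311.7, 234.9]
tool_rot: [3.136, -0.011, 1.201]
force: [-0.7, -0.0, -0.2]
width: 60.0
```

Run:
```python
from h import *
wp((436,-55,150,68.6),(436,-55,21,68.6)); C,im=snap("side","s1");C,i2=snap("wrist","w4")
cv2.imwrite("pics/m1.png",np.hstack([im[90:450,180:460],cv2.resize(i2,(480,360))]))
```

```text
(436, -55, 150, 68.6) [-35.1  11.    8.2   0.3  -0.7   0.2]
(436, -55, 21, 68.6) [-35.3  10.9  21.1   0.3  -0.7   0.2]
```

View pics/m1.png

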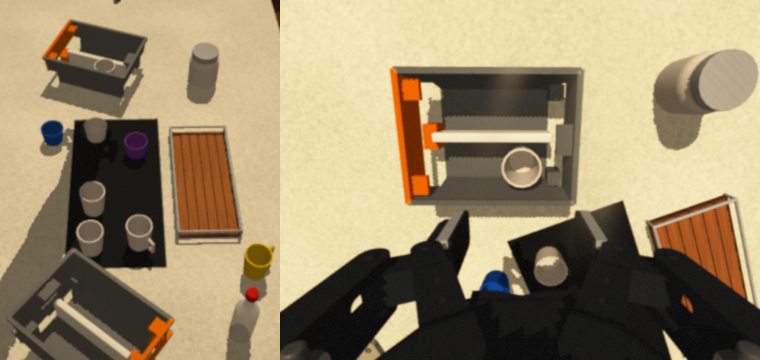

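The first cup stands in its slot, at the grey end on the near side of the spine. Now plain cup 2.

Emit:
move_arm:
  increments:
    - [-35.1,11,8.2,0,0,0.2]
    - [-35.1,11,8.2,0,0,0.2]
    - [-35.1,11,8.2,0,0,0.2]
    - [-35.1,11,8.2,0,0,0.2]
    - [-35.1,11,8.2,0,0,0.2]
    - [-35.1,11,8.2,0,0,0.2]
    - [-35.1,11,8.2,0,0,0.2]
    - [-35.1,11,8.2,0,0,0.2]
    - [-35.1,11,8.2,0,0,0.2]
    - [-35.1,11,8.2,0,0,0.2]
    - [-35.1,11,8.2,0,0,0.2]
  grip: 1

```text
clock: 9.4
eef_pos: [432.5, -57.3, 145.4]
tool_rot: [-3.14, -0.001, 1.2]
force: [-0.5, -0.3, 0.0]
width: 85.2
```

Run:
```python
from h import *
s=ctrl.read_state();print(s['eef_pos'],s['tool_rot']*57.3)
wp((436,-55,21,68.6))
```

```text
[432.5 -57.3 145.4] [-179.9   -0.1   68.8]
(436, -55, 21, 68.6) [ 0.3  0.3 12.4 -0.1 -0.1  0.1]
```

Emit:
move_arm:
  increments:
    - [0.3,0.3,4,0,0,0]
    - [0.3,0.3,8,0,0,0]
    - [0.3,0.3,11,0,0,0]
    - [0.3,0.3,12.4,0,0,0]
    - [0.3,0.3,12.4,0,0,0]

```text
clock: 9.9
eef_pos: [435.5, -54.9, 20.2]
tool_rot: [-3.137, 0.0, 1.202]
force: [-0.6, -0.3, -0.1]
width: 85.1
```

Emit:
move_arm:
  increments:
    - [0,0,0,0,0,0]
    - [0,0,0,0,0,0]
    - [0,0,0,0,0,0]
    - [0,0,0,0,0,0]
    - [0,0,0,0,0,0]
    - [0,0,0,0,0,0]
    - [0,0,-5,0,0,0]
    - [0,0,-10,0,0,0]
    - [0,0,-13,0,0,0]
    - [0,0,-13,0,0,0]
    - [0,0,-13,0,0,0]
  grip: -1

```text
clock: 11.0
eef_pos: [436.6, -57.8, 152.4]
tool_rot: [3.14, 0.0, 1.196]
force: [0.4, -0.1, -0.9]
width: 47.3
```

Run:
```python
from h import *
s=slot(-37,-34);wp((*s,150,68.6),(*s,70,68.6))
```

```text
(np.float64(480.3548758543926), np.float64(369.85545671883403), 150, 68.6) [ 41.4 -11.6   0.2   0.1   0.   -0.1]
(np.float64(480.3548758543926), np.float64(369.85545671883403), 70, 68.6) [ 41.4 -11.6   8.2   0.1   0.   -0.1]
```

Emit:
move_arm:
  increments:
    - [5,-1.4,0,0,0,0]
    - [10,-2.8,0,0,0,0]
    - [15,-4.2,0,0,0,0]
    - [20,-5.6,0,0,0,0]
    - [25,-7,0,0,0,0]
    - [30,-8.4,0,0,0,0]
    - [34,-9.6,0,0,0,0]
    - [38,-10.7,0,0,0,0]
    - [41.4,-11.6,0.2,0,0,0]
    - [41.4,-11.6,0.2,0,0,0]
    - [41.4,-11.6,0.2,0,0,0]
    - [41.4,-11.6,4,0,0,0]
    - [41.4,-11.6,6.5,0,0,0]
    - [41.4,-11.6,7.5,0,0,0]
    - [41.4,-11.6,7.5,0,0,0]

```text
clock: 12.5
eef_pos: [478.6, 368.5, 75.1]
tool_rot: [-3.14, 0.004, 1.197]
force: [0.2, 0.2, -0.7]
width: 47.3
```

Run:
```python
from h import *
s=slot(-37,-34);wp((*s,28,68.6)); snap("wrist","w5")
```

```text
(np.float64(480.3548758543926), np.float64(369.85545671883403), 28, 68.6) [ 0.2  0.1  4.7 -0.1  0.2 -0. ]
```

Emit:
move_arm:
  increments:
    - [0.2,0.1,2,0,0,0]
    - [0.2,0.1,3.7,0,0,0]
    - [0.2,0.1,4.7,0,0,0]
    - [0.2,0.1,4.7,0,0,0]
    - [0.2,0.1,4.7,0,0,0]

```text
clock: 13.05
eef_pos: [481.0, 372.6, 30.1]
tool_rot: [-3.141, -0.0, 1.198]
force: [0.9, 0.6, -1.9]
width: 47.5
```

Emit:
move_arm:
  increments:
    - [0,0,0,0,0,0]
    - [0,0,0,0,0,0]
    - [0,0,0,0,0,0]
    - [0,0,-2,0,0,0]
    - [0,0,-5,0,0,0]
    - [0,0,-10,0,0,0]
    - [0,0,-15,0,0,0]
    - [0,0,-20,0,0,0]
    - [0,0,-20,0,0,0]
  grip: 0.4

```text
clock: 13.95
eef_pos: [483.6, 376.1, 237.7]
tool_rot: [3.136, -0.013, 1.198]
force: [-0.7, 0.4, -0.7]
width: 59.7
```

Run:
```python
from h import *
wp((435,-145,230,68.6)); C,im=snap("side","s2");C,i2=snap("wrist","w6")
cv2.imwrite("pics/m2.png",np.hstack([im[90:450,180:460],cv2.resize(i2,(480,360))]))
```

```text
(435, -145, 230, 68.6) [-50.3  14.5   0.2   0.3  -0.7   0. ]
```

View pics/m2.png

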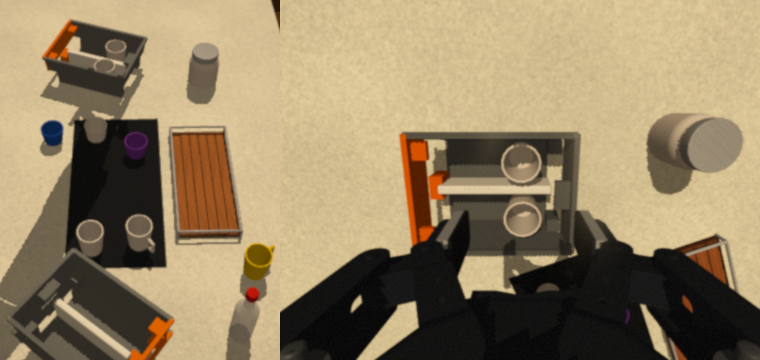

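Two plain cups are in place. Now plain cup 3.

Emit:
move_arm:
  increments:
    - [-50.3,14.5,4,0,0,0]
    - [-50.3,14.5,4,0,0,0]
    - [-50.3,14.5,4,0,0,0]
    - [-50.3,14.5,4,0,0,0]
    - [-50.3,14.5,4,0,0,0]
    - [-50.3,14.5,4,0,0,0]
    - [-50.3,14.5,4,0,0,0]
    - [-50.3,14.5,4,0,0,0]
    - [-50.3,14.5,4,0,0,0]
    - [-50.3,14.5,4,0,0,0]
    - [-50.3,14.5,4,0,0,0]
    - [-50.3,14.5,4,0,0,0]
    - [-50.3,14.5,4,0,0,0]
    - [-50.3,14.5,4,0,0,0]
    - [-50.3,14.5,4,0,0,0]
  grip: 1

```text
clock: 15.55
eef_pos: [432.9, -147.3, 189.6]
tool_rot: [-3.14, -0.001, 1.201]
force: [-0.5, 0.4, 0.7]
width: 85.3
```

Run:
```python
from h import *
s=ctrl.read_state();print(s['eef_pos'],s['tool_rot']*57.3)
wp((435,-145,21,68.6))
```

```text
[ 432.9 -147.3  189.6] [-179.9   -0.    68.8]
(435, -145, 21, 68.6) [ 0.3  0.1 16.9 -0.1 -0.   0.2]
```

Emit:
move_arm:
  increments:
    - [0.3,0.1,4,0,0,0]
    - [0.3,0.1,8,0,0,0]
    - [0.3,0.1,12,0,0,0]
    - [0.3,0.1,15,0,0,0]
    - [0.3,0.1,16.9,0,0,0]
    - [0.3,0.1,16.9,0,0,0]

```text
clock: 16.15
eef_pos: [433.6, -144.6, 18.8]
tool_rot: [-3.137, 0.0, 1.201]
force: [0.2, -0.5, 0.2]
width: 85.8
```

Emit:
move_arm:
  increments:
    - [0,0,0,0,0,0]
    - [0,0,0,0,0,0]
    - [0,0,0,0,0,0]
    - [0,0,0,0,0,0]
    - [0,0,0,0,0,0]
    - [0,0,0,0,0,0]
    - [0,0,-5,0,0,0]
    - [0,0,-10,0,0,0]
    - [0,0,-13,0,0,0]
    - [0,0,-13,0,0,0]
    - [0,0,-13,0,0,0]
  grip: -1

```text
clock: 17.25
eef_pos: [434.8, -147.3, 151.6]
tool_rot: [3.14, 0.0, 1.197]
force: [0.2, 0.2, -1.1]
width: 47.3
```

Run:
```python
from h import *
s=slot(37,34);wp((*s,150,68.6),(*s,75,68.6))
```

```text
(np.float64(386.6451241456074), np.float64(333.54454328116594), 150, 68.6) [ 43.  -22.1   0.1   0.1   0.   -0. ]
(np.float64(386.6451241456074), np.float64(333.54454328116594), 75, 68.6) [ 43.  -22.1   7.6   0.1   0.   -0. ]
```

Emit:
move_arm:
  increments:
    - [4.4,-2.2,0,0,0,0]
    - [8.8,-4.5,0,0,0,0]
    - [13.2,-6.8,0,0,0,0]
    - [17.6,-9,0,0,0,0]
    - [22,-11.3,0,0,0,0]
    - [26.4,-13.5,0,0,0,0]
    - [30.8,-15.8,0,0,0,0]
    - [35,-18,0,0,0,0]
    - [39,-20,0,0,0,0]
    - [43,-22.1,0,0,0,0]
    - [43,-22.1,0,0,0,0]
    - [43,-22.1,0,0,0,0]
    - [43,-22.1,4,0,0,0]
    - [43,-22.1,6.5,0,0,0]
    - [43,-22.1,7.5,0,0,0]
    - [43,-22.1,7.5,0,0,0]

```text
clock: 18.85
eef_pos: [385.1, 332.2, 74.5]
tool_rot: [-3.14, 0.004, 1.197]
force: [0.5, -0.4, -1.2]
width: 47.5
```

Run:
```python
from h import *
s=slot(37,34);print(ctrl.read_state()['eef_pos']);wp((*s,28,68.6))
```

```text
[385.1 332.2  74.5]
(np.float64(386.6451241456074), np.float64(333.54454328116594), 28, 68.6) [ 0.2  0.1  4.6 -0.1  0.2 -0. ]
```

Emit:
move_arm:
  increments:
    - [0.2,0.1,2,0,0,0]
    - [0.2,0.1,3.7,0,0,0]
    - [0.2,0.1,4.6,0,0,0]
    - [0.2,0.1,4.6,0,0,0]
    - [0.2,0.1,4.6,0,0,0]

```text
clock: 19.35
eef_pos: [387.6, 336.3, 30.7]
tool_rot: [-3.141, -0.001, 1.198]
force: [-1.0, -0.2, -2.0]
width: 47.5
```

Emit:
move_arm:
  increments:
    - [0,0,0,0,0,0]
    - [0,0,0,0,0,0]
    - [0,0,0,0,0,0]
    - [0,0,-2,0,0,0]
    - [0,0,-5,0,0,0]
    - [0,0,-10,0,0,0]
    - [0,0,-15,0,0,0]
    - [0,0,-20,0,0,0]
    - [0,0,-20,0,0,0]
  grip: 0.4

```text
clock: 20.25
eef_pos: [389.6, 339.4, 236.4]
tool_rot: [3.137, -0.012, 1.198]
force: [0.9, -0.1, -0.3]
width: 59.9
```

Run:
```python
from h import *
C,im=snap("side","s3"); D,i2=snap("scene","sc3"); snap("wrist","w7")
# compare against first pictures: cup change regions
for n,a,b in(("side",cv2.imread("pics/side0.png"),im),("scene",cv2.imread("pics/scene0.png"),i2)):
    hsv=cv2.cvtColor(b,cv2.COLOR_BGR2HSV)
cv2.imwrite("pics/m3.png",np.vstack([np.hstack([cv2.resize(im[200:350,200:350],None,fx=2.6,fy=2.6),cv2.resize(i2[180:330,220:370],None,fx=2.6,fy=2.6)])]))
wp((490,0,330,0))
```

```text
(490, 0, 330, 0) [-27.5  21.8 -10.    0.    0.   68.6]
```

View pics/m3.png

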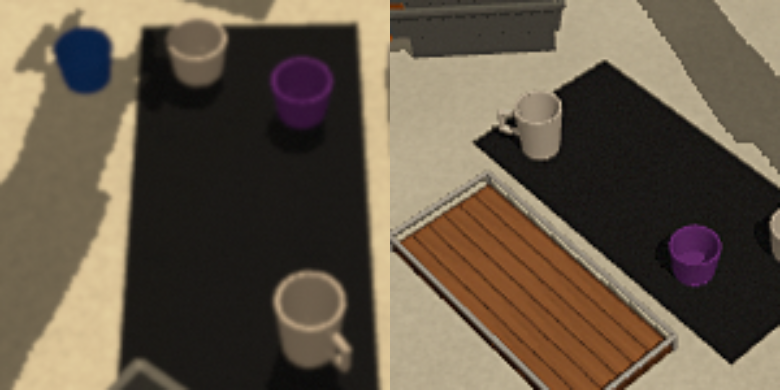

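The side and scene crops show the eared cup at crop (310,303) and the short cup at (197,42). The mat is otherwise clear apart from the purple look-alike.

Run:
```python
from h import *
C=cam("side");D=cam("scene")
print("short",pt(C,275.8,214.5,38),"ear",pt(C,319.2,315.5,58), "ear scene",pt(D,220+540/2.6,180+110/2.6,58))
print("start ones: same formula on side0 short(276,213), ear(320,313)")
p=(525,-134)
wp((*p,200,133),(*p,150,133))
```

```text
short [441.9 138.6  38. ] ear [ 529.7 -135.6   58. ] ear scene [241.4 143.2  58. ]
start ones: same formula on side0 short(276,213), ear(320,313)
(525, -134, 200, 133) [-38.7  29.9   3.   -0.    0.  -64.4]
(525, -134, 150, 133) [-38.7  29.9   8.   -0.    0.  -64.4]
```

Emit:
move_arm:
  increments:
    - [-38.7,30,4,0,0,-64.4]
    - [-38.7,30,4,0,0,-64.4]
    - [-38.7,30,4,0,0,-64.4]
    - [-38.7,30,4,0,0,-64.4]
    - [-38.7,30,4,0,0,-64.4]
    - [-38.7,30,4,0,0,-64.4]
    - [-38.7,30,4,0,0,-64.4]
    - [-38.7,30,4,0,0,-64.4]
    - [-38.7,30,4,0,0,-64.4]
    - [-38.7,30,4,0,0,-64.4]
    - [-38.7,30,4,0,0,-64.4]
    - [-38.7,30,4,0,0,-64.4]
    - [-38.7,30,4,0,0,-64.4]
    - [-38.7,30,4,0,0,-64.4]
  grip: 1

```text
clock: 21.8
eef_pos: [525.3, -131.8, 189.4]
tool_rot: [-3.141, -0.002, 2.325]
force: [-0.2, 1.0, 0.6]
width: 85.4
```

Run:
```python
from h import *
wp((526,-135,190,133),(526,-135,21,133))
C,im=snap("wrist","w8")
cv2.imwrite("pics/w8s.png",cv2.resize(im,(400,300)))
print(proj(C,[526,-135,58]))
```

```text
(526, -135, 190, 133) [-0.3 -0.2 -0.1 -0.  -0.1  0.2]
(526, -135, 21, 133) [-0.3 -0.2 16.8 -0.  -0.1  0.2]
[322.2 232.8]
```

View pics/w8.png

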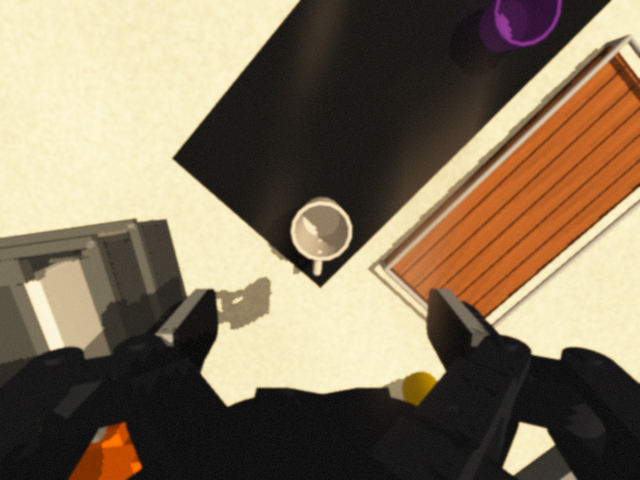

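The eared cup's rim is at (322,231), against a predicted (322,233), and the ear points straight down in the image, perpendicular to the jaws. I'll pick it up.

Emit:
move_arm:
  increments:
    - [-0.3,-0.2,4,0,0,0]
    - [-0.3,-0.2,8,0,0,0]
    - [-0.3,-0.2,12,0,0,0]
    - [-0.3,-0.2,15,0,0,0]
    - [-0.3,-0.2,16.8,0,0,0]
    - [-0.3,-0.2,16.8,0,0,0]

```text
clock: 22.45
eef_pos: [524.5, -136.1, 19.6]
tool_rot: [-3.139, -0.004, 2.324]
force: [-0.5, 0.1, 0.1]
width: 85.6
```

Emit:
move_arm:
  increments:
    - [0,0,0,0,0,0]
    - [0,0,0,0,0,0]
    - [0,0,0,0,0,0]
    - [0,0,0,0,0,0]
    - [0,0,0,0,0,0]
    - [0,0,0,0,0,0]
    - [0,0,-5,0,0,0]
    - [0,0,-10,0,0,0]
    - [0,0,-10,0,0,0]
    - [0,0,-10,0,0,0]
  grip: -1

```text
clock: 23.45
eef_pos: [527.0, -137.9, 123.4]
tool_rot: [3.141, 0.003, 2.321]
force: [-0.2, -0.1, -1.9]
width: 48.0
```

Run:
```python
from h import *
wp((659,-55,120,133),(659,-55,31,133))
```

```text
(659, -55, 120, 133) [-2.9 15.3  0.4  0.1  0.1 -0. ]
(659, -55, 31, 133) [-2.9 15.3  9.3  0.1  0.1 -0. ]
```

Emit:
move_arm:
  increments:
    - [-0.7,4,0,0,0,0]
    - [-1.5,8,0,0,0,0]
    - [-2.3,12,0,0,0,0]
    - [-2.9,15.3,0.4,0,0,0]
    - [-2.9,15.3,0.4,0,0,0]
    - [-2.9,15.3,4,0,0,0]
    - [-2.9,15.3,7,0,0,0]
    - [-2.9,15.3,8.6,0,0,0]
    - [-2.9,15.3,8.6,0,0,0]
    - [-2.9,15.3,8.6,0,0,0]

```text
clock: 24.45
eef_pos: [657.9, -54.0, 35.9]
tool_rot: [3.141, -0.001, 2.322]
force: [-0.0, 0.9, -0.2]
width: 47.8
```

Emit:
move_arm:
  increments:
    - [0,0,0.5,0,0,0]
    - [0,0,0.8,0,0,0]
    - [0,0,0.8,0,0,0]
    - [0,0,0.8,0,0,0]

```text
clock: 24.85
eef_pos: [659.0, -54.0, 29.6]
tool_rot: [3.14, 0.001, 2.322]
force: [-0.8, -1.3, 5.4]
width: 47.9
```

Emit:
move_arm:
  increments:
    - [0,0,0,0,0,0]
    - [0,0,0,0,0,0]
    - [0,0,0,0,0,0]
    - [0,0,-2,0,0,0]
    - [0,0,-5,0,0,0]
    - [0,0,-10,0,0,0]
    - [0,0,-15,0,0,0]
    - [0,0,-15,0,0,0]
    - [0,0,-15,0,0,0]
  grip: 0.6

```text
clock: 25.75
eef_pos: [658.8, -53.8, 180.3]
tool_rot: [3.139, 0.002, 2.322]
force: [0.1, -0.8, 0.2]
width: 68.3
```

Run:
```python
from h import *
wp((438,138,190,90))
```

```text
(438, 138, 190, 90) [29.1 -3.  -1.   0.2  0.1 43. ]
```

Run:
```python
from h import *
wp((438,138,190,180))
```

```text
(438, 138, 190, 180) [ 29.1  -3.   -1.    0.1   0.2 -47. ]
```

Emit:
move_arm:
  increments:
    - [29.1,-3,-1,0,0,-47]
    - [29.1,-3,-1,0,0,-47]
    - [29.1,-3,-1,0,0,-47]
    - [29.1,-3,-1,0,0,-47]
    - [29.1,-3,-1,0,0,-47]
    - [29.1,-3,-1,0,0,-47]
    - [29.1,-3,-1,0,0,-47]
    - [29.1,-3,-1,0,0,-47]
    - [29.1,-3,-1,0,0,-47]
    - [29.1,-3,-1,0,0,-47]
  grip: 1

```text
clock: 26.75
eef_pos: [438.1, 137.1, 187.3]
tool_rot: [3.141, -0.001, 3.139]
force: [1.1, -0.0, -0.0]
width: 85.3
```

Run:
```python
from h import *
C,im=snap("wrist","w9");print(proj(C,[438,138,38]))
wp((438,138,190,180),(438,138,10,180))
```

```text
[322.8 225.2]
(438, 138, 190, 180) [ 0.   0.1 -0.3  0.  -0.1 -0.1]
(438, 138, 10, 180) [-0.   0.1 17.7  0.  -0.1 -0.1]
```

View pics/w9.png

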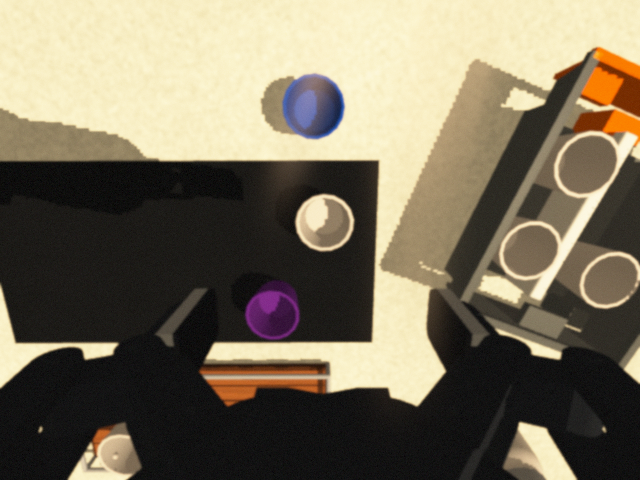

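The short cup's rim is at (325,222), about 2.5 mm off the prediction. Three cups stand upright in the base tote, and the eared cup stands on the tray at the lower left.

Emit:
move_arm:
  increments:
    - [0.25,0.3,4,0,0,0]
    - [0.25,0.3,8,0,0,0]
    - [0.25,0.3,12,0,0,0]
    - [0.25,0.3,15,0,0,0]
    - [0.25,0.3,17,0,0,0]
    - [0.25,0.3,17.9,0,0,0]
    - [0.25,0.3,17.9,0,0,0]

```text
clock: 27.5
eef_pos: [434.5, 140.8, 7.9]
tool_rot: [3.142, -0.002, 3.141]
force: [0.1, 0.1, 0.6]
width: 84.8
```

Emit:
move_arm:
  increments:
    - [0,0,0,0,0,0]
    - [0,0,0,0,0,0]
    - [0,0,0,0,0,0]
    - [0,0,0,0,0,0]
    - [0,0,0,0,0,0]
    - [0,0,0,0,0,0]
    - [0,0,-5,0,0,0]
    - [0,0,-10,0,0,0]
    - [0,0,-10,0,0,0]
    - [0,0,-10,0,0,0]
  grip: -1

```text
clock: 28.5
eef_pos: [435.7, 140.9, 110.0]
tool_rot: [3.141, 0.002, 3.141]
force: [0.3, -0.5, -1.1]
width: 46.6
```

Run:
```python
from h import *
wp((659,60,112,180),(659,60,30,180))
```

```text
(659, 60, 112, 180) [-22.3  -8.1  -0.1   0.    0.1  -0. ]
(659, 60, 30, 180) [-22.3  -8.1   8.1   0.    0.1  -0. ]
```

Emit:
move_arm:
  increments:
    - [-4.5,-1.7,0,0,0,0]
    - [-9,-3.3,0,0,0,0]
    - [-13.5,-4.9,0,0,0,0]
    - [-18,-6.6,0,0,0,0]
    - [-22.3,-8.1,0,0,0,0]
    - [-22.3,-8.1,0,0,0,0]
    - [-22.3,-8.1,0,0,0,0]
    - [-22.3,-8.1,4,0,0,0]
    - [-22.3,-8.1,7,0,0,0]
    - [-22.3,-8.1,8.5,0,0,0]
    - [-22.3,-8.1,8.5,0,0,0]
    - [-22.3,-8.1,8.5,0,0,0]

```text
clock: 29.7
eef_pos: [657.7, 61.4, 24.3]
tool_rot: [3.14, -0.0, -3.14]
force: [0.7, 0.8, -1.5]
width: 46.2
```

Emit:
move_arm:
  increments:
    - [0,0,0.4,0,0,0]
    - [0,0,0.75,0,0,0]
    - [0,0,0.75,0,0,0]
    - [0,0,0.75,0,0,0]

```text
clock: 30.1
eef_pos: [658.0, 60.3, 16.5]
tool_rot: [3.141, -0.0, -3.141]
force: [-0.9, 0.1, -1.3]
width: 46.4
```

Emit:
move_arm:
  increments:
    - [0,0,0,0,0,0]
    - [0,0,0,0,0,0]
    - [0,0,0,0,0,0]
    - [0,0,-2,0,0,0]
    - [0,0,-5,0,0,0]
    - [0,0,-10,0,0,0]
    - [0,0,-15,0,0,0]
    - [0,0,-20,0,0,0]
    - [0,0,-25,0,0,0]
  grip: 0.6

```text
clock: 31.0
eef_pos: [657.5, 60.7, 270.0]
tool_rot: [3.14, 0.001, -3.14]
force: [1.8, -0.2, 0.4]
width: 68.2
```

Run:
```python
from h import *
wp((480,-320,360,142))
```

```text
(480, -320, 360, 142) [ 17.8 -38.   -9.1   0.1   0.   38.1]
```

Emit:
move_arm:
  increments:
    - [17.5,-43,-9,0,0,38.1]
    - [17.5,-43,-9,0,0,38.1]
    - [17.5,-43,-9,0,0,38.1]
    - [17.5,-43,-9,0,0,38.1]
    - [17.5,-43,-9,0,0,38.1]
    - [17.5,-43,-9,0,0,38.1]
    - [17.5,-43,-9,0,0,38.1]
    - [17.5,-43,-9,0,0,38.1]
    - [17.5,-43,-9,0,0,38.1]
    - [17.5,-43,-9,0,0,38.1]
    - [17.5,-43,-9,0,0,38.1]
    - [17.5,-43,-9,0,0,38.1]
    - [17.5,-43,-9,0,0,38.1]
    - [17.5,-43,-9,0,0,38.1]
  grip: 0.3

```text
clock: 32.4
eef_pos: [484.1, -367.9, 356.4]
tool_rot: [3.141, -0.001, 2.481]
force: [0.2, 0.1, 0.0]
width: 56.0
```

Run:
```python
from h import *
C,im=snap("wrist","w10");D,i2=snap("side","s4"); s=ctrl.read_state();print(s['eef_pos'],s['tool_rot'])
cv2.imwrite("pics/m4.png",np.hstack([im[:400],i2[100:500,200:440][:380] if 0 else np.vstack([i2[90:470,200:360],np.zeros((20,160,3),np.uint8)])]))
cv2.imwrite("pics/m4.png",np.hstack([im[:400],np.vstack([cv2.resize(i2[100:350,200:440],(160,167)),np.zeros((233,160,3),np.uint8)])]))
```

```text
[ 483.9 -368.6  356.2] [ 3.1 -0.   2.5]
```

View pics/m4.png

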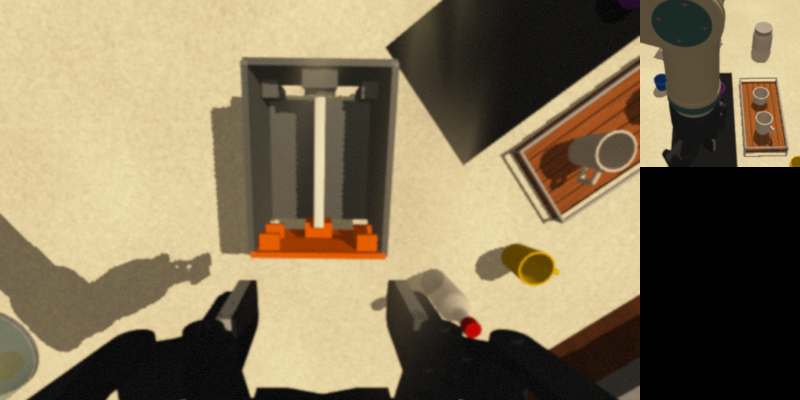

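Both odd cups stand upright on the tray. The upper nested tote's rim corners are at (243,59), (397,62), (386,257) and (251,256), and its spine runs from (320,97) to (319,227).

Run:
```python
from h import *
C=cam("wrist")
q=np.array([pt(C,u,v,126)[:2] for u,v in[(243,59),(397,62),(386,257),(251,256)]]);print(q)
print([np.linalg.norm(q[i]-q[(i+1)%4]) for i in range(4)],q.mean(0))
d=(q[2]+q[3]-q[1]-q[0])/2; print(d,np.degrees(np.arctan2(d[1],d[0])))
sp=[pt(C,u,v,96)[:2] for u,v in[(319,226),(320,97)]];print("spine",sp,np.mean(sp,0),np.linalg.norm(sp[0]-sp[1]),np.degrees(np.arctan2(*(sp[0]-sp[1])[::-1])))
c=(443,-342)
wp((*c,180,142),(*c,67,142))
```

```text
[[ 319.9 -340.3]
 [ 414.3 -223.6]
 [ 571.2 -347.5]
 [ 477.2 -466.4]]
[np.float64(150.06306422042016), np.float64(199.94847363448974), np.float64(151.5666836474743), np.float64(201.56510611424488)] [ 445.7 -344.4]
[ 157.1 -125. ] -38.51969269384743
spine [array([ 502.3, -389.4]), array([ 390.4, -300.4])] [ 446.3 -344.9] 142.98356012840637 -38.50053812184803
(443, -342, 180, 142) [ 4.8 -0.4 17.6  0.  -0.1  0.1]
(443, -342, 67, 142) [ 4.8 -0.4 28.9  0.  -0.1  0.1]
```

Run:
```python
from h import *
c=(446,-344.6)
wp((*c,160,141.5),(*c,66,141.5))
```

```text
(446, -344.6, 160, 141.5) [ 4.5 -0.4 19.6  0.  -0.1  0.6]
(446, -344.6, 66, 141.5) [ 4.4 -0.4 29.   0.  -0.1  0.6]
```

Emit:
move_arm:
  increments:
    - [4.5,-0.4,5,0,0,0.6]
    - [4.5,-0.4,10,0,0,0.6]
    - [4.5,-0.4,15,0,0,0.6]
    - [4.5,-0.4,19.6,0,0,0.6]
    - [4.5,-0.4,19.6,0,0,0.6]
    - [4.5,-0.4,23,0,0,0.6]
    - [4.4,-0.4,26,0,0,0.6]
    - [4.4,-0.4,28,0,0,0.6]
    - [4.4,-0.4,29,0,0,0.6]
    - [4.4,-0.4,29,0,0,0.6]
    - [4.4,-0.4,29,0,0,0.6]

```text
clock: 33.6
eef_pos: [447.3, -346.0, 67.5]
tool_rot: [3.141, 0.001, 2.467]
force: [-0.4, -0.8, 0.1]
width: 55.5
```

Emit:
move_arm:
  increments:
    - [0,0,0,0,0,0]
    - [0,0,0,0,0,0]
    - [0,0,0,0,0,0]
    - [0,0,0,0,0,0]
    - [0,0,0,0,0,0]
    - [0,0,0,0,0,0]
    - [0,0,0,0,0,0]
  grip: -1

```text
clock: 34.3
eef_pos: [447.1, -345.6, 67.0]
tool_rot: [3.141, 0.001, 2.467]
force: [0.7, 2.6, 7.0]
width: 11.2
```

Emit:
move_arm:
  increments:
    - [0,0,-1,0,0,0]
    - [0,0,-3,0,0,0]
    - [0,0,-6,0,0,0]
    - [0,0,-9,0,0,0]
    - [0,0,-12,0,0,0]
    - [0,0,-16,0,0,0]
    - [0,0,-18,0,0,0]
    - [0,0,-18,0,0,0]
    - [0,0,-18,0,0,0]

```text
clock: 35.2
eef_pos: [445.0, -346.1, 245.2]
tool_rot: [-3.14, -0.002, 2.466]
force: [-1.3, 0.3, -3.4]
width: 11.0
```

Run:
```python
from h import *
C,im=snap("side","s5");D,i2=snap("wrist","w11")
cv2.imwrite("pics/m5.png",np.hstack([im[80:480,200:440],i2[:400,60:600]]))
s=slot(0,0); wp((*s,245,158.6-3.6),(*s,245,158.6))
```

```text
(np.float64(433.5), np.float64(351.7), 245, 155.0) [ 44.5  53.8   0.1  -0.   -0.3 -13.7]
(np.float64(433.5), np.float64(351.7), 245, 158.6) [ 44.5  53.8   0.1  -0.   -0.3 -17.3]
```

View pics/m5.png

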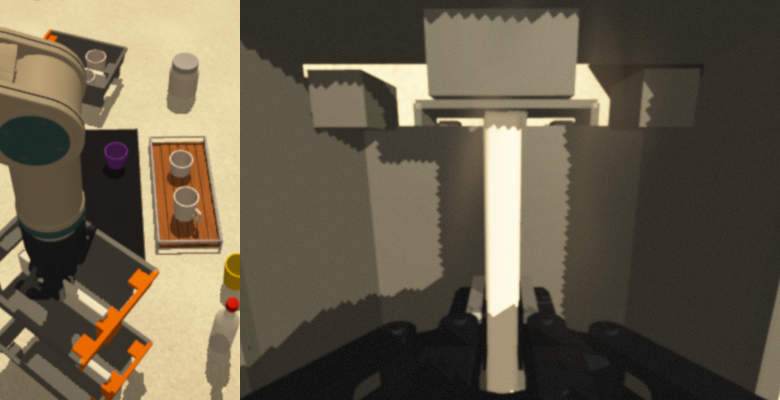

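The upper tote alone is lifted and level (3.4 N). I'll carry it over to the base tote.

Emit:
move_arm:
  increments:
    - [2.5,3,0,0,0,-1]
    - [5,6,0,0,0,-2]
    - [7.5,9,0,0,0,-3]
    - [10,12,0,0,0,-4]
    - [12.5,15.1,0,0,0,-5]
    - [15,18.1,0,0,0,-6]
    - [17.5,21.2,0,0,0,-7]
    - [20,24.2,0,0,0,-8]
    - [22.5,27.2,0,0,0,-9]
    - [25,30.2,0,0,0,-10]
    - [27.5,33.2,0,0,0,-11]
    - [30,36.3,0,0,0,-12]
    - [32.5,39.3,0,0,0,-13]
    - [35,42.3,0,0,0,-14]
    - [37.5,45.3,0,0,0,-15]
    - [40,48.4,0,0,0,-16]
    - [42.5,51.4,0,0,0,-17]
    - [44,53.2,0,0,0,-17.3]
    - [44.4,53.8,0,0,0,-17.3]
    - [44.4,53.8,0,0,0,-17.3]

```text
clock: 37.3
eef_pos: [434.8, 351.8, 245.0]
tool_rot: [-3.14, -0.002, 2.77]
force: [-0.1, -1.7, -4.0]
width: 10.7
```

Run:
```python
from h import *
wp((434.9,351.2,120,158.6))
s=ctrl.read_state();print(s['eef_pos'],s['tool_rot']*57.3,s['force'],s['width'],s['qpos'])
```

```text
(434.9, 351.2, 120, 158.6) [-0.1 -0.  12.5 -0.1 -0.1  0.1]
[434.8 351.8 245. ] [-179.9   -0.1  158.7] [-0.1 -1.7 -4. ] 10.715973222652623 [-0.1  0.7 -1.   1.7  0.6  1.1 -0.1]
```

Emit:
move_arm:
  increments:
    - [0,0,3,0,0,0]
    - [0,0,6,0,0,0]
    - [0,0,9,0,0,0]
    - [0,0,11.5,0,0,0]
    - [0,0,13,0,0,0]
    - [0,0,13.6,0,0,0]
    - [0,0,13.6,0,0,0]
    - [0,0,13.6,0,0,0]

```text
clock: 38.1
eef_pos: [436.1, 352.0, 111.3]
tool_rot: [3.14, -0.0, 2.768]
force: [-0.5, 0.6, -2.4]
width: 11.1
```

Run:
```python
from h import *
D,a=snap("side","s6");E_,b=snap("scene","sc6")
cv2.imwrite("pics/m6.png",np.hstack([cv2.resize(a[80:210,200:350],(400,347)),cv2.resize(b[200:380,370:530],(390,439))[46:393]]))
wp((434.9,351.2,89,158.6))
```

```text
(434.9, 351.2, 89, 158.6) [ 0.1 -0.1  2.3  0.1  0.   0. ]
```

View pics/m6.png

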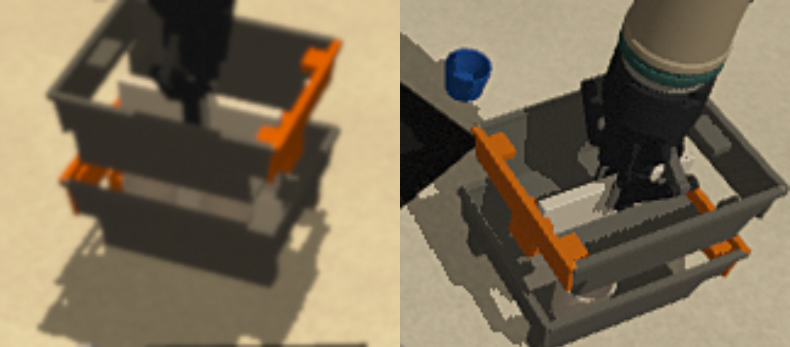

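The held tote hovers squarely over the base, with its orange end over the base's grey end. I'll lower it gently.

Emit:
move_arm:
  increments:
    - [0.1,-0.1,0.5,0,0,0]
    - [0.1,-0.1,1,0,0,0]
    - [0.1,-0.1,1.4,0,0,0]
    - [0.1,-0.1,1.7,0,0,0]
    - [0.1,-0.1,1.9,0,0,0]
    - [0.1,-0.1,2,0,0,0]
    - [0.1,-0.1,2,0,0,0]

```text
clock: 38.9
eef_pos: [434.2, 351.1, 90.3]
tool_rot: [3.141, -0.001, 2.769]
force: [0.2, 0.5, -2.8]
width: 10.8
```

Emit:
move_arm:
  increments:
    - [0,0,0.1,0,0,0]
    - [0,0,0.2,0,0,0]
    - [0,0,0.2,0,0,0]
    - [0,0,0.2,0,0,0]

```text
clock: 39.3
eef_pos: [434.4, 351.4, 89.1]
tool_rot: [3.141, -0.0, 2.769]
force: [-0.7, -1.1, 4.8]
width: 11.0
```

Force has changed sign (+4.8 N) at TCP 89, which is the expected ledge height. Releasing and backing out.

Emit:
move_arm:
  increments:
    - [0,0,0,0,0,0]
    - [0,0,0,0,0,0]
    - [0,0,0,0,0,0]
    - [0,0,0,0,0,0]
    - [0,0,-2,0,0,0]
    - [0,0,-5,0,0,0]
    - [0,0,-10,0,0,0]
    - [0,0,-15,0,0,0]
    - [0,0,-20,0,0,0]
    - [0,0,-25,0,0,0]
    - [0,0,-30,0,0,0]
    - [0,0,-30,0,0,0]
  grip: 0.1

```text
clock: 40.5
eef_pos: [435.2, 354.3, 395.3]
tool_rot: [3.13, 0.004, 2.769]
force: [-0.2, 0.5, -0.7]
width: 47.2
```

Run:
```python
from h import *
D,a=snap("side","s7");C,b=snap("wrist","w12")
cv2.imwrite("pics/m7.png",np.hstack([a[80:400,200:350],b[:320]]))
s=ctrl.read_state();print(s['eef_pos'],s['tool_rot']*57.3)
for p in [(-99,-76,148),(-99,76,148),(99,76,148),(99,-76,148)]:  # expected rim of new tote
    print(proj(C,[*slot(-p[0],-p[1]),p[2]]))
np.savez("C12.npz",P=C[1])
wp((434,351,389,-30))
```

```text
[434.5 351.2 389.4] [179.9   0.  158.6]
[247.3 110.7]
[392.8 110.8]
[384.  286.6]
[256.5 286.8]
(434, 351, 389, -30) [   0.    -0.     0.    -0.1    0.2 -171.4]
```

View pics/m7.png

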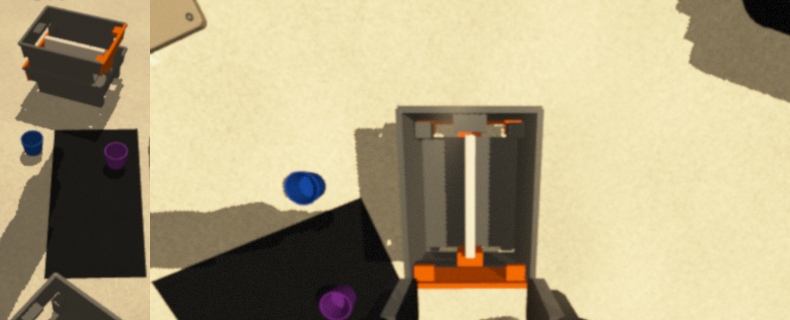

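Run:
```python
from h import *
C=(eyes.calibration("wrist"),np.load("C12.npz")["P"])
b=cv2.imread("pics/w12.png");h=cv2.cvtColor(b,cv2.COLOR_BGR2HSV)
o=((h[:,:,0]<14)&(h[:,:,1]>180)&(h[:,:,2]>120)); ys,xs=np.nonzero(o[255:300,230:410]); print("orange",xs.min()+230,xs.max()+230,ys.max()+255)
g=cv2.cvtColor(b,cv2.COLOR_BGR2GRAY); print("col320 edge",g[100:115,320],"row150",g[150,236:256],g[150,380:402])
sp=((h[:,:,2]>150)&(h[:,:,1]<70))[120:265,305:335]; ys,xs=np.nonzero(sp);print("spine",xs.mean()+305,ys.min()+120,ys.max()+120)
for v in(133,257):print(pt(C,320,v,118))
q=np.array([pt(C,u,v,148)[:2] for u,v in[(247,107),(393,107),(386,287),(256,287)]])
d=(q[2]+q[3]-q[1]-q[0])/2; print(q.mean(0),np.linalg.norm(d),np.degrees(np.arctan2(d[1],d[0])))
wp((446,-344.6,389,-38.5))
```

```text
orange 263 376 287
col320 edge [226 227 227 223 214 191 154 132 127 127 125 123 111 101 104] row150 [120 115 115 112 112 114 115 114 120 120 120 113 107 108 107 105 100  92
  82  76] [ 53  53  54  61  66  87 106 118 126 124 131 153 197 218 224 226 224 221
 222 221 220 222]
spine 320.12058023572075 136 256
[361.3 379.8 118. ]
[500.2 325.2 118. ]
[432.1 352.7] 202.13828660130497 -21.135689966925515
(446, -344.6, 389, -38.5) [ -26.4  -64.4   -0.1   -0.     0.2 -162.9]
```

The second tote sits squarely: its rim centre is about (432,352.7), angle −21.1°, and its length is 202 mm at z = 148. Now back for the lower tote, turning the long way round to keep joint 7 mid-range.

Emit:
move_arm:
  increments:
    - [-26.4,-64.4,0,0,0,100]
    - [-26.4,-64.4,0,0,0,100]
    - [-26.4,-64.4,0,0,0,100]
    - [-26.4,-64.4,0,0,0,100]
    - [-26.4,-64.4,0,0,0,100]
    - [-26.4,-64.4,0,0,0,100]
    - [-26.4,-64.4,0,0,0,100]
    - [-26.4,-64.4,0,0,0,100]
    - [-26.4,-64.4,0,0,0,100]
    - [-26.4,-64.4,0,0,0,100]
    - [-26.4,-64.4,0,0,0,100]
    - [-26.4,-64.4,0,0,0,100]
    - [-26.4,-64.4,0,0,0,100]
    - [-26.4,-64.4,0,0,0,100]
    - [-26.4,-64.4,0,0,0,100]
    - [-26.4,-64.4,0,0,0,100]
    - [-26.4,-64.4,0,0,0,100]

```text
clock: 42.3
eef_pos: [445.5, -343.3, 387.0]
tool_rot: [-3.138, -0.001, 1.025]
force: [0.7, -0.1, 0.4]
width: 47.0
```

Run:
```python
from h import *
# view pose: TCP so the tote lies 45 mm along tool +x; tool x dir = -38.5 deg
a=np.radians(-38.5); p=np.array([446,-344.6])-45*np.array([np.cos(a),np.sin(a)])
wp((*p,330,-38.5)); print(ctrl.read_state()['qpos'])
```

```text
(np.float64(410.7826329416414), np.float64(-316.58684135130716), 330, -38.5) [ 0.5 -4.3  5.7 -0.2  0.1 97.2]
[ 1.   0.4 -0.6  1.5  0.2  1.3 -0.2]
```

Emit:
move_arm:
  increments:
    - [0.5,-4.3,5.7,0,0,97.2]
    - [0.5,-4.3,5.7,0,0,97.2]
    - [0.5,-4.3,5.7,0,0,97.2]
    - [0.5,-4.3,5.7,0,0,97.2]
    - [0.5,-4.3,5.7,0,0,97.2]
    - [0.5,-4.3,5.7,0,0,97.2]
    - [0.5,-4.3,5.7,0,0,97.2]
    - [0.5,-4.3,5.7,0,0,97.2]
    - [0.5,-4.3,5.7,0,0,97.2]
    - [0.5,-4.3,5.7,0,0,97.2]
    - [0.5,-4.3,5.7,0,0,97.2]
    - [0.5,-4.3,5.7,0,0,97.2]
    - [0.5,-4.3,5.7,0,0,97.2]
    - [0.5,-4.3,5.7,0,0,97.2]

```text
clock: 43.7
eef_pos: [411.7, -317.0, 331.1]
tool_rot: [-3.141, 0.001, -0.67]
force: [0.7, -0.1, -0.3]
width: 46.8
```

Run:
```python
from h import *
C,b=snap("wrist","w13");print(ctrl.read_state()['eef_pos'],ctrl.read_state()['qpos'])
h=cv2.cvtColor(b,cv2.COLOR_BGR2HSV)
pr=[proj(C,[*slot(x,y,(446,-344.6),-38.5),78]) for x,y in[(101,76),(101,-76),(-101,-76),(-101,76)]];print(np.array(pr))
o=((h[:,:,0]<14)&(h[:,:,1]>180)&(h[:,:,2]>120)).astype(np.uint8)
n,_,st,ce=cv2.connectedComponentsWithStats(o);print([(st[i],ce[i]) for i in range(1,n) if st[i][4]>150])
e=[proj(C,[*slot(x,0,(446,-344.6),-38.5),48]) for x in(75,-75)];print("spine pred",e)
m=((h[:,:,2]>150)&(h[:,:,1]<110)).astype(np.uint8); x0,y0=int(e[0][0])-20,int(e[0][1])-12; x1,y1=int(e[1][0])+20,int(e[1][1])+12
n,_,st,ce=cv2.connectedComponentsWithStats(m[y0:y1,x0:x1]);print(x0,y0,[(st[i],ce[i]) for i in range(1,n) if st[i][4]>100])
```

```text
[ 411.7 -317.3  331.1] [ 0.8  0.3 -0.2  1.7  0.1  1.1 -1.7]
[[247.2  60.2]
 [394.3  60.6]
 [384.8 247.6]
 [256.4 247.4]]
[(array([ 249,   60,  146,   30, 1816], dtype=int32), array([324.3,  70.4])), (array([309,  81,  27,  19, 367], dtype=int32), array([321.6,  88.8])), (array([   0,  102,  107,  167, 4792], dtype=int32), array([ 43.7, 183. ]))]
spine pred [array([320.8,  91.5]), array([320.7, 220.6])]
300 79 [(array([  0,   1,   8,  21, 147], dtype=int32), array([ 3.2, 11.4])), (array([   0,   15,   40,  138, 1768], dtype=int32), array([20.4, 89.9]))]
```

The lower tote hasn't moved: its orange rim spans 249–394 at row 60, against a predicted 247–394 at row 60. Grasping its spine.

Run:
```python
from h import *
wp((446,-344.6,19,-38.5))
```

```text
(446, -344.6, 19, -38.5) [ 4.4  0.  31.2 -0.   0.1  0.1]
```

Emit:
move_arm:
  increments:
    - [4.4,0,5,0,0,0]
    - [4.4,0,10,0,0,0]
    - [4.4,0,15,0,0,0]
    - [4.4,0,19,0,0,0]
    - [4.4,0,22,0,0,0]
    - [4.4,0,25,0,0,0]
    - [4.4,0,28,0,0,0]
    - [4.4,0,30,0,0,0]
    - [4.4,0,31.2,0,0,0]
    - [4.4,0,31.2,0,0,0]
    - [4.4,0,31.2,0,0,0]

```text
clock: 44.85
eef_pos: [446.2, -345.7, 19.6]
tool_rot: [-3.141, -0.0, -0.673]
force: [-0.1, -0.3, -0.0]
width: 47.0
```

Emit:
move_arm:
  increments:
    - [0,0,0,0,0,0]
    - [0,0,0,0,0,0]
    - [0,0,0,0,0,0]
    - [0,0,0,0,0,0]
    - [0,0,0,0,0,0]
    - [0,0,0,0,0,0]
    - [0,0,0,0,0,0]
  grip: -1

```text
clock: 45.55
eef_pos: [446.7, -345.8, 20.3]
tool_rot: [-3.141, -0.001, -0.673]
force: [-0.1, 1.1, 6.3]
width: 11.0
```

Emit:
move_arm:
  increments:
    - [0,0,-1,0,0,0]
    - [0,0,-3,0,0,0]
    - [0,0,-6,0,0,0]
    - [0,0,-10,0,0,0]
    - [0,0,-14,0,0,0]
    - [0,0,-18,0,0,0]
    - [0,0,-22,0,0,0]
    - [0,0,-25,0,0,0]
    - [0,0,-28,0,0,0]
    - [0,0,-28,0,0,0]
    - [0,0,-28,0,0,0]

```text
clock: 46.65
eef_pos: [445.2, -345.5, 299.0]
tool_rot: [3.141, 0.001, -0.673]
force: [-0.1, 0.6, -3.3]
width: 10.7
```

Run:
```python
from h import *
c=(432.5,352.3); wp((*c,299,158.6),(*c,299,60))
```

```text
(432.5, 352.3, 299, 158.6) [-44.5 -53.8   0.    0.1  -0.  162.8]
(432.5, 352.3, 299, 60) [-44.5 -53.8   0.   -0.    0.1 -98.6]
```

Emit:
move_arm:
  increments:
    - [-2.2,-2.7,0,0,0,-5]
    - [-4.5,-5.4,0,0,0,-10]
    - [-6.7,-8.1,0,0,0,-15]
    - [-8.9,-10.8,0,0,0,-20]
    - [-11.1,-13.5,0,0,0,-25]
    - [-13.4,-16.2,0,0,0,-30]
    - [-15.6,-18.9,0,0,0,-35]
    - [-17.8,-21.6,0,0,0,-40]
    - [-20,-24.3,0,0,0,-45]
    - [-22.3,-27,0,0,0,-50]
    - [-24.5,-29.7,0,0,0,-55]
    - [-26.8,-32.4,0,0,0,-60]
    - [-29,-35.1,0,0,0,-65]
    - [-31.2,-37.8,0,0,0,-70]
    - [-33.5,-40.5,0,0,0,-75]
    - [-35.7,-43.2,0,0,0,-80]
    - [-38,-45.9,0,0,0,-85]
    - [-40.2,-48.6,0,0,0,-90]
    - [-42.5,-51.3,0,0,0,-95]
    - [-44.5,-53.8,0,0,0,-98.6]

```text
clock: 48.65
eef_pos: [432.0, 353.0, 297.2]
tool_rot: [-3.139, 0.004, 1.052]
force: [-0.2, 0.2, -4.2]
width: 11.1
```

Run:
```python
from h import *
s=ctrl.read_state();print(s['qpos'],s['width'])
wp((431.3,352.9,299,158.7))
```

```text
[-0.2  0.5 -0.8  1.7  0.4  1.1 -1.6] 11.113868645984512
(431.3, 352.9, 299, 158.7) [ -0.   -0.1  -0.2  -0.3   0.  -98.4]
```

Emit:
move_arm:
  increments:
    - [0,0,0,0,0,-6]
    - [0,0,0,0,0,-13]
    - [0,0,0,0,0,-20]
    - [0,0,0,0,0,-27]
    - [0,0,0,0,0,-34]
    - [0,0,0,0,0,-41]
    - [0,0,0,0,0,-48]
    - [0,0,0,0,0,-55]
    - [0,0,0,0,0,-62]
    - [0,0,0,0,0,-69]
    - [0,0,0,0,0,-76]
    - [0,0,0,0,0,-83]
    - [0,0,0,0,0,-90]
    - [0,-0.1,0,0,0,-95]
    - [0,-0.1,0,0,0,-98.4]
    - [0,-0.1,0,0,0,-98.4]
    - [0,-0.1,0,0,0,-98.4]

```text
clock: 50.35
eef_pos: [432.1, 352.1, 298.0]
tool_rot: [-3.14, -0.002, 2.764]
force: [0.5, 0.2, -2.6]
width: 10.9
```

Run:
```python
from h import *
wp((431.3,352.9,180,158.7))
```

```text
(431.3, 352.9, 180, 158.7) [ 0.1  0.1 11.8 -0.1 -0.1 -0.3]
```

Emit:
move_arm:
  increments:
    - [0.1,0.1,3,0,0,-0.3]
    - [0.1,0.1,6,0,0,-0.3]
    - [0.1,0.1,9,0,0,-0.3]
    - [0.1,0.1,11,0,0,-0.3]
    - [0.1,0.1,11.8,0,0,-0.3]
    - [0.1,0.1,11.8,0,0,-0.3]
    - [0.1,0.1,11.8,0,0,-0.3]

```text
clock: 51.05
eef_pos: [432.0, 354.9, 182.2]
tool_rot: [3.14, -0.001, 2.77]
force: [0.9, -0.6, -2.7]
width: 11.5
```

Run:
```python
from h import *
D,a=snap("side","s8");E_,b=snap("scene","sc8")
cv2.imwrite("pics/m8.png",np.hstack([cv2.resize(a[50:210,200:350],(400,427)),cv2.resize(b[170:380,370:530],(390,512))[40:467]]))
wp((431.3,352.9,160,158.7))
```

```text
(431.3, 352.9, 160, 158.7) [ 0.  -0.2  2.3  0.1 -0.   0. ]
```

View pics/m8.png

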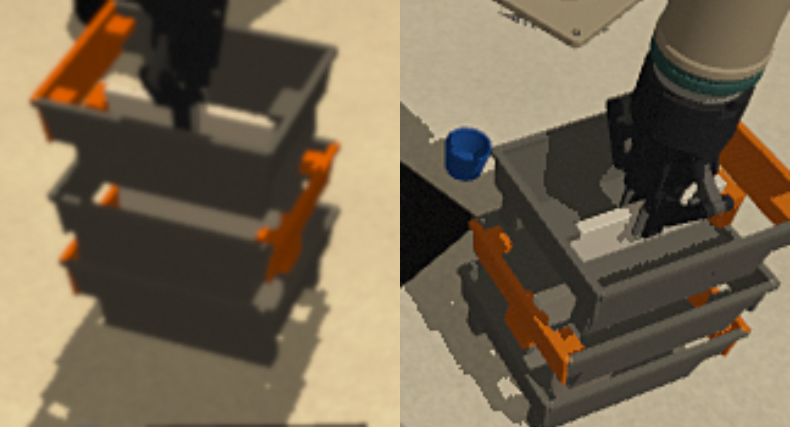

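The third tote hovers in line, with its orange end over the middle tote's grey end. I'll lower it gently.

Emit:
move_arm:
  increments:
    - [0,-0.2,0.6,0,0,0]
    - [0,-0.2,1.1,0,0,0]
    - [0,-0.2,1.5,0,0,0]
    - [0,-0.2,1.8,0,0,0]
    - [0,-0.2,2,0,0,0]
    - [0,-0.2,2,0,0,0]
    - [0,-0.2,2,0,0,0]

```text
clock: 51.85
eef_pos: [431.1, 352.5, 161.4]
tool_rot: [3.141, -0.001, 2.77]
force: [0.7, 0.4, -3.1]
width: 11.0
```

Emit:
move_arm:
  increments:
    - [0,0,0.1,0,0,0]
    - [0,0,0.2,0,0,0]
    - [0,0,0.2,0,0,0]
    - [0,0,0.2,0,0,0]

```text
clock: 52.25
eef_pos: [431.2, 352.7, 160.3]
tool_rot: [3.141, -0.0, 2.77]
force: [-1.4, -1.3, 5.3]
width: 10.9
```

Contact came at 160, as expected. Releasing and retreating.

Emit:
move_arm:
  increments:
    - [0,0,0,0,0,0]
    - [0,0,0,0,0,0]
    - [0,0,0,0,0,0]
    - [0,0,0,0,0,0]
    - [0,0,-2,0,0,0]
    - [0,0,-5,0,0,0]
    - [0,0,-9,0,0,0]
    - [0,0,-13,0,0,0]
    - [0,0,-17,0,0,0]
    - [0,0,-20,0,0,0]
    - [0,0,-20,0,0,0]
    - [0,0,-20,0,0,0]
  grip: 0.1

```text
clock: 53.45
eef_pos: [431.3, 352.3, 359.6]
tool_rot: [3.141, 0.0, 2.77]
force: [-0.5, -0.9, -0.6]
width: 46.8
```

Emit:
move_arm:
  increments:
    - [5,0,0,0,0,0]
    - [10,10,0,0,0,0]
    - [15,15,0,0,0,0]
    - [15,25,0,0,0,0]
    - [15,35,0,0,0,0]
    - [15,35,0,0,0,0]
    - [15,35,0,0,0,0]
    - [15,35,0,0,0,0]
    - [15,35,0,0,0,0]
    - [15,35,0,0,0,0]

```text
clock: 54.45
eef_pos: [415.5, 737.1, 353.1]
tool_rot: [-3.138, -0.003, 2.772]
force: [-0.8, 0.1, -1.5]
width: 46.9
```

Run:
```python
from h import *
D,a=snap("side","s9");E_,b=snap("scene","sc9")
cv2.imwrite("pics/m9.png",np.hstack([a[60:480,180:480],b[60:480,150:540]]))
# expected corners of the top rim (z 218) in side crop
print(np.array([proj(D,[*slot(x,y,(432,352.5),158.7),218])-[180,60] for x,y in[(101,76),(101,-76),(-101,-76),(-101,76)]]))
print(np.array([proj(E_,[*slot(x,y,(432,352.5),158.7),218])-[150-300,60] for x,y in[(101,76),(101,-76),(-101,-76),(-101,76)]]))
```

```text
[[ 32.1  36.2]
 [ 62.2  -1. ]
 [145.1  16.7]
 [120.3  56.7]]
[[639.3 166.6]
 [689.  219.7]
 [597.7 253.1]
 [555.  193.4]]
```

The picture limit is reached, so I'll do the last checks by number.

Run:
```python
from h import *
D=cam("side");S=cam("scene")
a=cv2.imread("pics/s9.png");b=cv2.imread("pics/sc9.png")
for n,C,im in(("side",D,a),("scene",S,b)):
    h=cv2.cvtColor(im,cv2.COLOR_BGR2HSV);o=((h[:,:,0]<14)&(h[:,:,1]>180)&(h[:,:,2]>90)).astype(np.uint8)
    k,_,st,ce=cv2.connectedComponentsWithStats(o)
    print(n,[(st[i][:5],ce[i]) for i in range(1,k) if st[i][4]>60 and st[i][4]<3000])
    for z,a0,nm in((78,158.6,'base'),(148,-21.2,'mid'),(218,158.7,'top')):
        print(' ',nm,*[proj(C,[*slot(101,y,(432.5,352.3),a0),z]) for y in(76,-76)])
# cups on tray: light blobs in side view near expected rims
h=cv2.cvtColor(a,cv2.COLOR_BGR2HSV)
for nm,p in(("eared",(659,-54,65)),("short",(658,60,45)),("eared base",(659,-54,7)),("short base",(658,60,7))): print(nm,proj(D,p))
m=((h[:,:,1]<90)&(h[:,:,2]>70)).astype(np.uint8);m2=m[222:322,358:412]
k,_,st,ce=cv2.connectedComponentsWithStats(m2);print([(st[i]+[358,222,0,0,0],ce[i]+[358,222]) for i in range(1,k) if st[i][4]>80])
s=ctrl.read_state();print(s['clock'],s['qd'],s['force'])
```

```text
side [(array([214,  60,  37,  41, 621], dtype=int32), array([233.5,  82. ])), (array([299, 104,  28,  52, 414], dtype=int32), array([311.5, 130.1])), (array([565, 198,  32,   7, 113], dtype=int32), array([578.6, 201.1])), (array([511, 201,  44,   6,  92], dtype=int32), array([533. , 202.6])), (array([ 354,  223,   64,   96, 2975], dtype=int32), array([383.7, 270.2])), (array([426, 377,  13,  15, 138], dtype=int32), array([432.1, 383.6]))]
  base [220.3 146.7] [247.7 109. ]
  mid [324.8 102.8] [301.2 143. ]
  top [212.3  96.3] [242.4  59.1]
scene [(array([ 482,  228,   58,   57, 1230], dtype=int32), array([506.8, 260.2])), (array([224, 259,  69,  79, 161], dtype=int32), array([252.6, 295.3])), (array([399, 276,  40,  68, 536], dtype=int32), array([416.6, 306.9]))]
  base [471.8 269. ] [514.1 320.6]
  mid [439.3 334. ] [399.7 275.5]
  top [489.1 226.7] [538.8 279.8]
eared [385.4 276.7]
short [378.7 238.5]
eared base [382.7 294.1]
short base [377.2 250.2]
[(array([404, 222,   8,  46, 194]), array([408.8, 237.4])), (array([370, 231,  22,  26, 450]), array([380.2, 243.1])), (array([374, 267,  27,  34, 694]), array([385.7, 283.8])), (array([358, 305,  54,  17, 110]), array([382.8, 319.4]))]
54.55 [ 0.1 -0.1 -0.   0.1  0.   0.   0. ] [0.  0.4 0.3]
```

Emit:
move_arm:
  increments:
    - [0,0,0,0,0,0]
    - [0,0,0,0,0,0]
    - [0,0,0,0,0,0]
    - [0,0,0,0,0,0]
    - [0,0,0,0,0,0]

```text
clock: 55.05
eef_pos: [418.9, 732.3, 360.3]
tool_rot: [3.141, -0.0, 2.77]
force: [-0.6, -0.2, -0.7]
width: 47.3
```

```bash
python3 -c "
from cell import ctrl
print(ctrl.read_state()['qd'].round(3)); print(ctrl.finish_job())"
```

```text
[-0.007  0.007  0.001 -0.005 -0.001 -0.001  0.   ]
the job is handed in; nothing more can be done
None
```

The job is handed in at about 55 s of the 210 s allowed. The three plain tall cups stand in the base tote, and the eared cup and the short cup stand upright on the tray. The two nested totes are stacked on the base tote, each with its orange end over the grey end below.

- **Stacking:** The upper nested tote went on first and the lower one on top of it. Both made contact at the expected ledge heights, 70 and 140 mm, so neither nested down.
- **Last checks:** In the final side and scene pictures, the orange ends of the middle and top totes lie within a few pixels of where a square stack puts them. Both tray cups' outlines are where upright cups would be.
- **What was not viewed:** I had used up the picture limit, so the final check was numerical only, from colour masks. The cups in the base tote were last seen upright before the first tote was stacked on top. I did not measure the bottle and jar at the end, but no move was made near them.
- **Disagreements:** Only small ones of 2–3 mm between views, and none failed. I saw no cup knocked aside.

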